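# Pack the square-drive sockets in their case and latch it

## Robot

A 7-joint arm with a two-finger parallel gripper is mounted at the origin on the work surface. World frame = base frame: x ahead of the robot, y to its left, z up, the work surface at z = 0. Lengths are in m, angles in rad, forces in N, time in s.
With the tool pointing down it reaches from about 0.4 to 0.925 m from the base axis. Payload 4.1 kg.
Tool frame: the origin (TCP) lies midway between the tips of the shut fingers; the grasp point (between the pads) lies 19 mm behind it; z points along the fingers, y is the line along which they close (so a half turn about z gives the same grasp; the last joint's range is limited). The gripper opens to 85 mm and grips with 20 to 120 N. Pads are 22 mm wide; open, the fingers measure 114 mm over their backs; the gripper's body (76 mm by 85 mm) begins 54 mm behind the grasp point. The pads swing forward as they close: fully open they stand 13 mm farther back than shut.
Start: joints at [1.188, 0.398, 0.045, 1.537, -0.019, 1.207, -0.051], TCP at [0.182, -0.624, 0.203] pointing down, gripper open.
Joint ranges: [-2.82, 2.82], [-0.49, 2.23], [-1.37, 1.46], [0, 2.46], [-1.36, 4.5], [0.23, 2], [-2.94, 2.94]. Speed limits (rad/s): [2.57, 2.57, 3.14, 3.14, 3.14, 3.14, 3.14].

## Interface

Orientations are given as a unit quaternion [x, y, z, w].
In Python, from bench import sensors, cams, hand_in gives the robot as it stands. The module is installed in compiled form; this text tells all that it offers.
- The arm moves only by the tool servo_tool, never from a script. Its argument "moves" is a list that holds one entry, the list of rows, each a list of 5 numbers: the shift along the world's x, y, z in cm, then the turn about the world's z in rad, then the closure, from -1 (fully open) to 1 (shut). A call has 1 to 12 rows; each row shifts and turns the commanded pose from where the row before left it; what a row does not reach is not made up. A row lasts 1/10 s, in which the tool goes at most 50 mm and 8.59 degrees, less where a joint would pass 70% of its speed; a pose out of reach is approached as far as the arm can. A call with a gripper value outside its range is refused whole. The fingers move at their own pace and stop on an object; the grip force is fixed at half the most. Time passes only in rows, so rows that do not move let the fingers close. It gives the time, the measured TCP pose, the force, the opening and the grip force at its end, in the units of the state.
- sensors.observe(): the state, without advancing time (a new reading comes with each control period).
- cams.camera(name): name is "scene" or "side" or "wrist"; returns the picture (480x640x3 uint8, red, green, blue); there is no depth.
- cams.get_calibration(name): a dict with "fx", "fy", "cx", "cy" (pixels), "extrinsics" (4x4, takes a point from world to camera coordinates). Camera axes: x right, y down, z forward; pixel columns grow to the right and rows downward; lengths in m; the calibration is good to about 2 mm. A picture is of the moment at which its call begins: read the wrist's pose just before it. get_calibration takes no time and is no camera call; for the wrist camera it gives the pose at the moment of the call.
- hand_in(): hands the job in; it is judged then, once.
The state is a dict: "clock": time; "joint_pos": joint angles; "joint_vel": joint speeds; "tau": joint torques, N m; "ee_pos": TCP position; "ee_rot": TCP orientation; "ft_force": force on the tool from outside, world axes, zero at the start; "torque": the same for the moment, N m; "opening": finger opening in m; "finger_force": force on a finger pad.
Only numpy, scipy, OpenCV 4.12 (cv2) and the standard library are available. Lean on these libraries where they do the work, as an engineer would, in place of code of your own. Each camera call takes 0.05 s, during which the arm holds its last target. There are 200 camera calls.

## Task

Put every loose square-drive socket from the bench back into the open tool case: each upright on a square post of its own, pushed fully home so that it stands on the case's floor. Then swing the lid over and press it down until it snaps past its catch and stays shut. Leave the screwdriver, the tape roll and the grease tin where they are.

Things in the scene. Friction and masses are not known exactly. Their poses are not given: they have to be found in the camera images.
- socket1: loose dark-steel square-drive socket, 60 mm tall, 0.3-0.52 kg, upright on the bench; may be absent. Below: round collar 54 mm across, 32 mm tall, square bore 21 mm wide, 32 mm deep from its underside. Above: square shank 36 mm across flats to grip, flats parallel to the bore's sides, square blind mouth on top. Origin: centre of the underside; z up, x and y square to the flats.
- socket2: loose dark-steel square-drive socket, 64 mm tall, 0.3-0.52 kg, upright on the bench; may be absent. Below: round collar 54 mm across, 32 mm tall, square bore 21 mm wide, 32 mm deep from its underside. Above: square shank 36 mm across flats to grip, flats parallel to the bore's sides, square blind mouth on top. Origin: centre of the underside; z up, x and y square to the flats.
- socket3: loose dark-steel square-drive socket, 68 mm tall, 0.3-0.52 kg, upright on the bench; may be absent. Below: round collar 54 mm across, 32 mm tall, square bore 21 mm wide, 32 mm deep from its underside. Above: square shank 36 mm across flats to grip, flats parallel to the bore's sides, square blind mouth on top. Origin: centre of the underside; z up, x and y square to the flats.
- socket4: loose dark-steel square-drive socket, 72 mm tall, 0.3-0.52 kg, upright on the bench; may be absent. Below: round collar 54 mm across, 32 mm tall, square bore 21 mm wide, 32 mm deep from its underside. Above: square shank 36 mm across flats to grip, flats parallel to the bore's sides, square blind mouth on top. Origin: centre of the underside; z up, x and y square to the flats.
- socket5: loose dark-steel square-drive socket, 76 mm tall, 0.3-0.52 kg, upright on the bench; may be absent. Below: round collar 54 mm across, 32 mm tall, square bore 21 mm wide, 32 mm deep from its underside. Above: square shank 36 mm across flats to grip, flats parallel to the bore's sides, square blind mouth on top. Origin: centre of the underside; z up, x and y square to the flats.
- case: blue steel tool case fixed to the bench, 264 mm (its x) by 170 mm (its y) outside, walls 6 mm thick rising to 92 mm above the bench; grey inner floor 10 mm above the bench with six square posts. Origin: centre of its underside, on the bench, z up; the lid is hinged along its +y side, the catch is in the middle of its -y side.
- post1 (a point): foot of post 1, on its axis, on the case's inner floor. 19 mm square, sides along the case's x and y, 30 mm tall, the top 8 mm tapering to 11 mm. Two rows of three: 76 mm apart along the case's x, rows 72 mm apart; 1 to 3 nearer the hinge. Any socket fits any post and, fully home, rests on the inner floor.
- post2 (a point): foot of post 2, on its axis, on the case's inner floor. 19 mm square, sides along the case's x and y, 30 mm tall, the top 8 mm tapering to 11 mm. Two rows of three: 76 mm apart along the case's x, rows 72 mm apart; 1 to 3 nearer the hinge. Any socket fits any post and, fully home, rests on the inner floor.
- post3 (a point): foot of post 3, on its axis, on the case's inner floor. 19 mm square, sides along the case's x and y, 30 mm tall, the top 8 mm tapering to 11 mm. Two rows of three: 76 mm apart along the case's x, rows 72 mm apart; 1 to 3 nearer the hinge. Any socket fits any post and, fully home, rests on the inner floor.
- post4 (a point): foot of post 4, on its axis, on the case's inner floor. 19 mm square, sides along the case's x and y, 30 mm tall, the top 8 mm tapering to 11 mm. Two rows of three: 76 mm apart along the case's x, rows 72 mm apart; 1 to 3 nearer the hinge. Any socket fits any post and, fully home, rests on the inner floor.
- post5 (a point): foot of post 5, on its axis, on the case's inner floor. 19 mm square, sides along the case's x and y, 30 mm tall, the top 8 mm tapering to 11 mm. Two rows of three: 76 mm apart along the case's x, rows 72 mm apart; 1 to 3 nearer the hinge. Any socket fits any post and, fully home, rests on the inner floor.
- post6 (a point): foot of post 6, on its axis, on the case's inner floor. 19 mm square, sides along the case's x and y, 30 mm tall, the top 8 mm tapering to 11 mm. Two rows of three: 76 mm apart along the case's x, rows 72 mm apart; 1 to 3 nearer the hinge. Any socket fits any post and, fully home, rests on the inner floor.
- lid (a joint): lid angle, rad: 0 shut and latched, 1.95 open stop (22 degrees beyond upright, leaning away from the case); starts at 1.75 to 1.95. Damped hinge with slight friction: above about 1.4 it stays or leans back to its stop, lower it falls by its weight, damped, until the sprung catch stops it ajar at about 0.075; a press of 5 to 10 N on its free edge snaps it to 0, and the catch keeps it there.
- lid_hinge (a point): middle of the lid's hinge line, on the case's rim 92 mm above the bench; the hinge line runs along the case's x.
- lid_edge (a point): middle of the lid's free edge, on its outer face (the top when shut, 100 mm above the bench). The lid is a blue sheet 8 mm thick, 264 mm long, 188 mm from hinge to free edge; a steel tab 50 mm wide stands 36 mm out of its inner face at the middle of this edge, hanging outside the case's wall when shut.
- screwdriver: bystander: screwdriver with a blue handle, 210 mm long, lying on the bench; origin at its middle on the bench, x along it.
- tape_roll: bystander: red roll of tape, 90 mm across, 48 mm tall, lying flat; origin at the centre of its underside.
- grease_tin: bystander: black grease tin, 70 mm across, 110 mm tall, standing; origin at the centre of its underside.
Mind the look-alikes: they are no part of the job. Leave any orange look-alike of the socket3 alone. What is shaped like the socket4 but green or purple is not meant.

How it is judged:
By the outcome, as a careful person would: the job done as asked, in the order asked, and still so for the second after the job is handed in, with the robot touching nothing.
Of socket1, socket2, socket3, socket4, socket5 only 3 to 5 are there at a start; the rules pass over those that are not, and their reading is None.
At some moment in a run one of socket1, socket2, socket3, socket4, socket5 may be knocked a few centimetres aside while the robot is not near it.
It also fails if it takes over 210 s, if anything falls off the work surface, if the arm or the gripper's body presses on something with over 40 N, if the wrist force passes 120 N, or if a joint passes its speed limit or range.

## Working session

There is one attempt and no reset: what is moved stays moved. The work goes in short steps, Python scripts to look and compute and a tool call to move; the robot and the scene stay as the last step left them, time stands still between calls to the robot, and variables do not carry over. Pictures are saved under pics/ and viewed, at most 14 in all, crops included, and the job is handed in when it is done.

Besides the shell and the picture viewer there is one more tool, called by a JSON object that holds its "fn" and its "kwargs", one argument or row to a line. servo_tool: Moves the arm, as the interface text tells. Its arguments: {"type":"object","properties":{"moves":{"type":"array","items":{"type":"array","items":{"type":"array","items":{"type":"number"}}}}},"required":["moves"]}

```bash
mkdir -p pics
cat > h.py <<'E'
import numpy as np, cv2
from bench import sensors, cams, hand_in
def snap(name, fn):
    im=cams.camera(name); cv2.imwrite('pics/'+fn, im[:,:,::-1].copy()); return im
def ray(cal,u,v,z):
    E=np.array(cal['extrinsics']); R,t=E[:3,:3],E[:3,3]
    d=R.T@np.array([(u-cal['cx'])/cal['fx'],(v-cal['cy'])/cal['fy'],1]); c=-R.T@t
    return c+d*(z-c[2])/d[2]
def proj(cal,p):
    E=np.array(cal['extrinsics']); q=(E[:3,:3]@np.array(p).T).T+E[:3,3]
    return np.stack([q[:,0]/q[:,2]*cal['fx']+cal['cx'],q[:,1]/q[:,2]*cal['fy']+cal['cy']],1)
E
python3 - <<'E'
from h import *
np.set_printoptions(precision=4,suppress=True)
s=sensors.observe(); print(s['clock'],s['ee_pos'],s['ee_rot'],s['opening'],s['ft_force'])
for n in ['scene','side','wrist']:
    c=cams.get_calibration(n); E=np.array(c['extrinsics']); print(n,c['fx'],c['fy'],c['cx'],c['cy'],-E[:3,:3].T@E[:3,3]); print(E)
    snap(n,n+'0.png')
E
```

```text
0.0 [ 0.1818 -0.6233  0.2017] [ 0.9899  0.1415 -0.0002 -0.001 ] 0.08556609923250444 [-0.243  -0.0929 -0.0806]
scene 466.19937155980637 466.19937155980637 315.14560399696745 239.63667908728848 [1.1554 0.5664 0.9473]
[[-0.699   0.715  -0.0091  0.4113]
 [ 0.5079  0.4875 -0.7102 -0.1903]
 [-0.5033 -0.501  -0.704   1.5322]
 [ 0.      0.      0.      1.    ]]
side 488.1536058450891 488.1536058450891 322.1708900332851 240.60116278266784 [0.9786 0.6538 0.732 ]
[[-0.8501  0.5266 -0.0095  0.4946]
 [ 0.3392  0.5337 -0.7747 -0.1137]
 [-0.4029 -0.6618 -0.6323  1.2897]
 [ 0.      0.      0.      1.    ]]
wrist 421.4789431949963 421.4789431949963 318.319987014198 243.11514484514296 [ 0.2467 -0.6056  0.3729]
[[ 0.2793 -0.9602 -0.0022 -0.6496]
 [-0.9259 -0.2699  0.2642 -0.0336]
 [-0.2542 -0.0718 -0.9645  0.3789]
 [ 0.      0.      0.      1.    ]]
```

View pics/scene0.png

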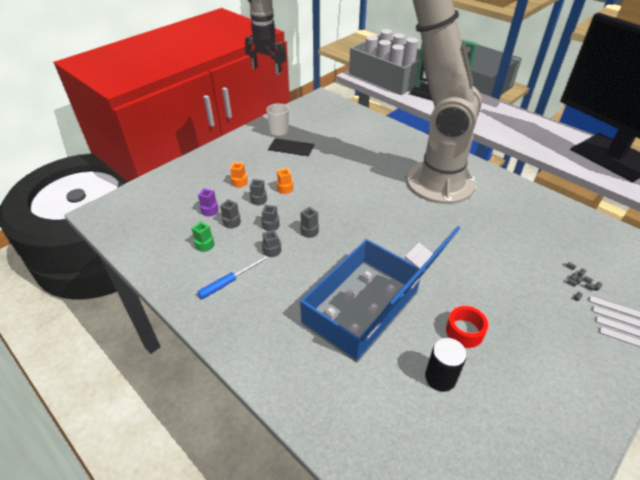

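View pics/side0.png

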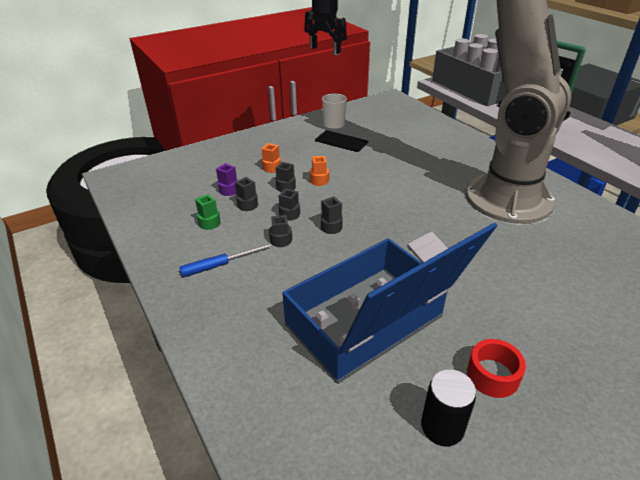

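The scene view shows five dark sockets at about (258,191), (231,214), (270,217), (271,243) and (310,222). The orange (2), green and purple look-alikes are to their upper left. The case is at (365,300) with its hinge to the right. I'll work out rough positions and then look with the wrist camera.

Run:
```python
from h import *
np.set_printoptions(precision=3,suppress=True)
c=cams.get_calibration('scene')
for p in [(258,191),(231,214),(270,217),(271,243),(310,222)]: print(p,ray(c,*p,.035))
print('corners rim',[ray(c,*p,.092) for p in [(302,301),(358,339),(367,241),(418,268)]])
s=sensors.observe(); c=cams.get_calibration('wrist'); print(s['ee_pos'])
from scipy.spatial.transform import Rotation as R
Rt=R.from_quat(s['ee_rot']).as_matrix(); E=np.array(c['extrinsics']); print(Rt); C=-E[:3,:3].T@E[:3,3]; print('cam in tool',Rt.T@(C-s['ee_pos'])); print(Rt.T@E[:3,:3].T)
```

```text
(258, 191) [ 0.473 -0.361  0.035]
(231, 214) [ 0.598 -0.337  0.035]
(270, 217) [ 0.527 -0.244  0.035]
(271, 243) [ 0.597 -0.162  0.035]
(310, 222) [ 0.462 -0.144  0.035]
corners rim [array([0.708, 0.076, 0.092]), array([0.697, 0.235, 0.092]), array([0.454, 0.058, 0.092]), array([0.44 , 0.208, 0.092])]
[ 0.182 -0.624  0.202]
[[ 0.96   0.28  -0.001]
 [ 0.28  -0.96   0.001]
 [-0.    -0.001 -1.   ]]
cam in tool [ 0.067  0.001 -0.171]
[[-0.001 -0.965 -0.264]
 [ 1.    -0.001 -0.001]
 [ 0.    -0.264  0.965]]
```

View pics/wrist0.png

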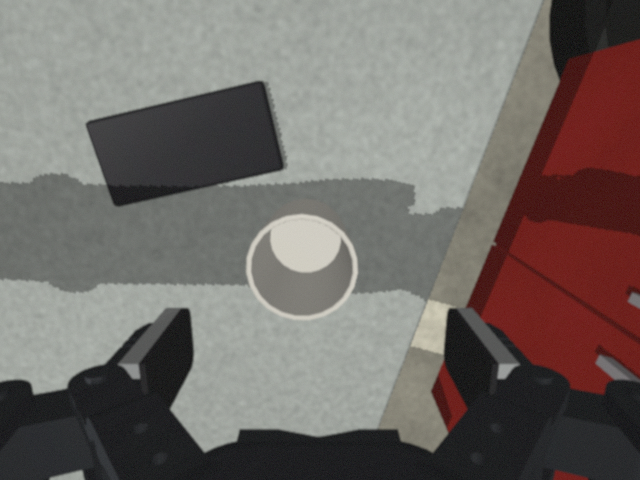

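The wrist view shows only the cup and the black pad, no sockets. I'll move above the sockets.

{"fn": "servo_tool", "kwargs": {
  "moves": [
    [[2.6,4,2,-0.028,-1],[2.6,4,2,-0.028,-1],[2.6,4,2,-0.028,-1],[2.6,4,2,-0.028,-1],[2.6,4,2,-0.028,-1],[2.6,4,2,-0.028,-1],[2.6,4,2,-0.028,-1],[2.6,4,2,-0.028,-1],[2.6,4,2,-0.028,-1],[2.6,4,2,-0.028,-1],[0,0,0,0,-1],[0,0,0,0,-1]]
  ]
}}

```text
clock: 1.35
ee_pos: [0.4338, -0.2366, 0.3963]
ee_rot: [1.0, 0.003, 0.0, 0.0]
ft_force: [-0.3, -0.9, -0.8]
opening: 0.0855
finger_force: 0.0
```

Run:
```python
from h import *
np.set_printoptions(precision=3,suppress=True)
s=sensors.observe(); print(s['clock'],s['ee_pos'],s['ee_rot'],np.abs(s['joint_vel']).max())
import pickle
c=cams.get_calibration('wrist'); snap('wrist','w1.png'); pickle.dump(c,open('w1.pkl','wb'))
```

```text
1.35 [ 0.434 -0.237  0.396] [1.    0.003 0.    0.   ] 0.05295258824728587
```

View pics/w1.png

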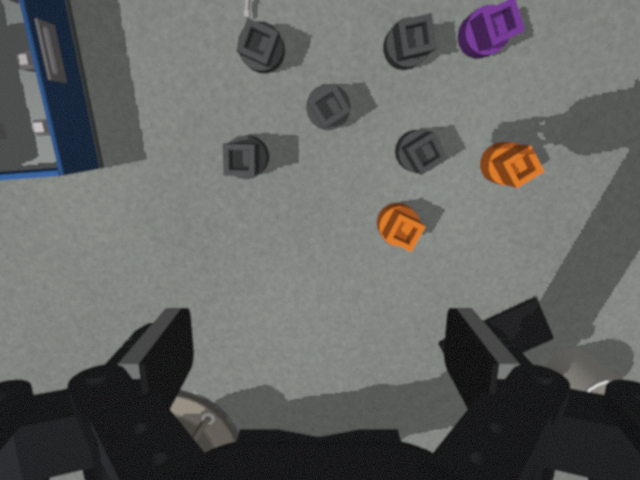

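The wrist view shows the five dark sockets at about (262,42), (410,40), (329,106), (243,157) and (421,151), with the case on the left. I'll fit silhouettes for position, yaw and height.

```bash
cat > fit.py <<'E'
from h import *
from scipy.optimize import minimize
H=[.060,.064,.068,.072,.076]
T=np.linspace(0,2*np.pi,48,endpoint=False)
def sq(h,z): return np.array([[a*h,b*h,z] for a,b in [(1,1),(-1,1),(-1,-1),(1,-1)]])
def place(P,x,y,a,z0=0):
    c,s=np.cos(a),np.sin(a); return P@np.array([[c,s,0],[-s,c,0],[0,0,1]])+[x,y,z0]
col=np.vstack([np.c_[.027*np.cos(T),.027*np.sin(T),0*T+z] for z in (0,.032)])
def sil(cal,q,h,shape,S=4,off=(0,0)):
    m=np.zeros((shape[0]*S,shape[1]*S),np.uint8)
    for P in (col,np.vstack([sq(.018,.03),sq(.018,h)])):
        u=(proj(cal,place(P,*q))-off+.5)*S
        cv2.fillConvexPoly(m,cv2.convexHull(np.round(u*8).astype(np.int32)),255,shift=3)
    return cv2.resize(m,shape[::-1],interpolation=cv2.INTER_AREA)/255.
def fit(cal,im,u0,thr=78,r=45,hs=H):
    # dark mask around pixel u0, connected component
    x0,y0=max(int(u0[0])-r,0),max(int(u0[1])-r,0)
    g=im[y0:y0+2*r,x0:x0+2*r].max(2).astype(float)
    m=(g<thr).astype(np.uint8); n,l=cv2.connectedComponents(m,connectivity=4)
    cx,cy=int(u0[0])-x0,int(u0[1])-y0
    k=np.bincount(l[cy-4:cy+5,cx-4:cx+5][m[cy-4:cy+5,cx-4:cx+5]>0]).argmax(); soft=np.clip((thr+8-g)/16,0,1)
    soft=soft*cv2.dilate((l==k).astype(np.uint8),np.ones((3,3)))
    hull=cv2.morphologyEx((soft>.5).astype(np.uint8),cv2.MORPH_CLOSE,np.ones((5,5)));soft=np.maximum(soft,hull*(soft>.5))
    best=None; p=ray(cal,*u0,.04)
    for h in hs:
        for a in (0,.5,1.0):
            f=lambda q:np.abs(sil(cal,(p[0]+q[0]*.01,p[1]+q[1]*.01,q[2]),h,g.shape,off=(x0,y0))-soft).sum()
            o=minimize(f,[0,0,a],method='Nelder-Mead',options=dict(initial_simplex=[[0,0,a],[.8,0,a],[0,.8,a],[.1,.1,a+.4]],maxiter=120))
            if best is None or o.fun<best[0]: best=(o.fun,h,p[0]+o.x[0]*.01,p[1]+o.x[1]*.01,(o.x[2]+np.pi/4)%(np.pi/2)-np.pi/4,soft.sum())
    return best
def draw(cal,im,q,h,z0=0,S=1,off=(0,0),c=(0,255,255)):
    for P in (col[:48],col[48:],sq(.018,h)):
        cv2.polylines(im,[np.round(((proj(cal,place(P,q[0],q[1],q[2],z0))-off+.5)*S)*8).astype(np.int32)],True,c,1,cv2.LINE_AA,3)
E
python3 - <<'E'
from fit import *
import pickle
im=cv2.imread('pics/w1.png'); cal=pickle.load(open('w1.pkl','rb'))
print([im[v,u].tolist() for u,v in [(250,60),(262,42),(290,45),(329,106),(365,97),(200,100)]])
off=np.array([215,5]);S=3
big=cv2.resize(im[5:190,215:455],None,fx=S,fy=S,interpolation=cv2.INTER_CUBIC)
for u in [(262,42),(410,40),(329,106),(243,157),(421,151)]:
    b=fit(cal,im,u); print(u,np.round(b,4)); draw(cal,big,b[2:5],b[1],S=S,off=off)
cv2.imwrite('pics/w1fit.png',big)
E
```

```text
[[77, 77, 74], [81, 80, 78], [93, 96, 93], [75, 75, 74], [85, 88, 86], [127, 132, 128]]
(262, 42) [ 1.4975054e+03  6.0000000e-02  5.8740000e-01 -1.7010000e-01
 -3.8820000e-01  5.2325000e+02]
(410, 40) [ 1.566960e+03  6.000000e-02  5.961000e-01 -3.417000e-01  2.083000e-01
  5.803125e+02]
(329, 106) [ 1.1560441e+03  6.0000000e-02  5.1830000e-01 -2.4710000e-01
 -7.4810000e-01  4.7987500e+02]
(243, 157) [ 1.2418461e+03  6.0000000e-02  4.6060000e-01 -1.4720000e-01
 -3.3440000e-01  3.9525000e+02]
(421, 151) [ 1.2174054e+03  6.0000000e-02  4.7080000e-01 -3.6160000e-01
  6.2800000e-01  5.1562500e+02]
```

View pics/w1fit.png

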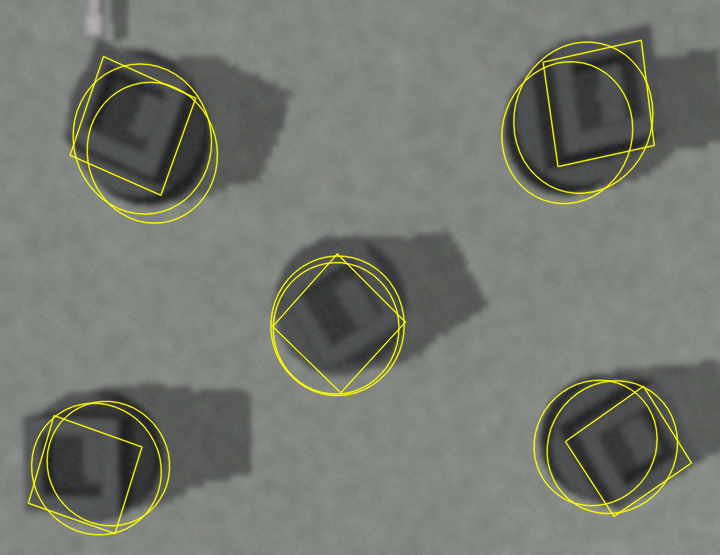

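The threshold fit was spoiled by the shadows: the square tops at about (127,104), (597,105), (340,310), (72,465) and (628,452) in the crop are plain to the eye but the overlays miss them. I'll fit to edges instead.

```bash
cat >> fit.py <<'E'
from scipy.ndimage import map_coordinates
def dense(P,n=24): return np.vstack([P[i]+(P[(i+1)%len(P)]-P[i])*np.linspace(0,1,n,endpoint=False)[:,None] for i in range(len(P))])
def gradimg(im,s=1.0):
    g=cv2.GaussianBlur(im.astype(np.float32).mean(2),(0,0),s); return np.minimum(np.hypot(cv2.Sobel(g,cv2.CV_32F,1,0),cv2.Sobel(g,cv2.CV_32F,0,1)),60)
def samp(G,u): return map_coordinates(G,[u[:,1],u[:,0]],order=1,mode='constant')
def efit(cal,im,u0,hs=H,z0=0.,s=1.0,R=.5,wc=1.):
    G=gradimg(im,s); res=[]
    for h in hs:
        p=ray(cal,*u0,h+z0)
        def f(q):
            x,y,a=p[0]+q[0]*.01,p[1]+q[1]*.01,q[2]
            u=proj(cal,place(dense(sq(.018,h)),x,y,a,z0)); v=proj(cal,place(col,x,y,0,z0))
            hl=dense(cv2.convexHull(v.astype(np.float32))[:,0],3)
            inner=cv2.convexHull(u.astype(np.float32))
            w=np.array([cv2.pointPolygonTest(inner,(float(k[0]),float(k[1])),False)<0 for k in hl])
            return -samp(G,u).mean()-wc*samp(G,hl)[w].mean()
        b=min((minimize(f,[dx,dy,a],method='Nelder-Mead',options=dict(initial_simplex=[[dx,dy,a],[dx+.3,dy,a],[dx,dy+.3,a],[dx,dy,a+.2]],maxiter=100)) for a in np.arange(-.7,.8,.35) for dx in (-R,0,R) for dy in (-R,0,R)),key=lambda o:o.fun)
        res.append((b.fun,h,p[0]+b.x[0]*.01,p[1]+b.x[1]*.01,(b.x[2]+np.pi/4)%(np.pi/2)-np.pi/4))
    return sorted(res)
E
cat > s1.py <<'E'
from fit import *
import pickle
im=cv2.imread('pics/w1.png'); cal=pickle.load(open('w1.pkl','rb'))
off=np.array([215,5]);S=3
big=cv2.resize(im[5:190,215:455],None,fx=S,fy=S,interpolation=cv2.INTER_CUBIC)
for u in [(257.8,39.6),(414,40),(328.3,108.3),(239,160),(424.5,155.7)]:
    r=efit(cal,im,u); b=r[0]; print(u,np.round(b,3),[(round(float(k[0]),1),k[1]) for k in r[1:3]]); draw(cal,big,b[2:5],b[1],S=S,off=off)
cv2.imwrite('pics/w1fit2.png',big)
E
time python3 s1.py
```

```text
(257.8, 39.6) [-1.12137e+02  6.00000e-02  5.94000e-01 -1.68000e-01 -3.99000e-01] [(-111.6, 0.064), (-111.6, 0.068)]
(414, 40) [-1.08163e+02  7.20000e-02  5.99000e-01 -3.42000e-01  2.29000e-01] [(-108.0, 0.076), (-107.9, 0.068)]
(328.3, 108.3) [-9.2135e+01  7.6000e-02  5.2600e-01 -2.4700e-01  5.5500e-01] [(-91.6, 0.072), (-91.1, 0.068)]
(239, 160) [-1.17745e+02  7.60000e-02  4.64000e-01 -1.45000e-01 -7.60000e-02] [(-117.1, 0.072), (-115.8, 0.068)]
(424.5, 155.7) [-1.10552e+02  7.20000e-02  4.74000e-01 -3.63000e-01  5.47000e-01] [(-110.2, 0.076), (-107.4, 0.068)]
real	5m58.898s
user	5m58.710s
sys	0m0.369s
```

View pics/w1fit2.png

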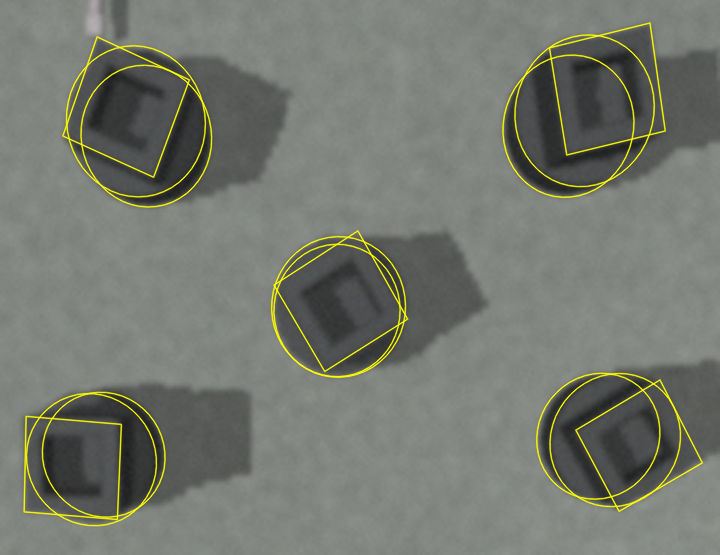

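The overlays show that collar positions and yaws are now roughly right and the heights are not (B, C and E look too big). I'll refine each one from close up. Next is a look into the case, with the camera side turned away from the lid.

{"fn": "servo_tool", "kwargs": {
  "moves": [
    [[1.3,4.1,-0.2,-0.135,-1],[1.3,4.1,-0.2,-0.135,-1],[1.3,4.1,-0.2,-0.135,-1],[1.3,4.1,-0.2,-0.135,-1],[1.3,4.1,-0.2,-0.135,-1],[1.3,4.1,-0.2,-0.135,-1],[1.3,4.1,-0.2,-0.135,-1],[1.3,4.1,-0.2,-0.135,-1],[1.3,4.1,-0.2,-0.135,-1],[1.3,4.1,-0.2,-0.135,-1],[1.3,4.1,-0.2,-0.135,-1],[0,0,0,0,-1]]
  ]
}}

```text
clock: 2.6
ee_pos: [0.5459, 0.0997, 0.3532]
ee_rot: [0.844, -0.536, -0.029, 0.01]
ft_force: [0.4, 0.7, -1.5]
opening: 0.0856
finger_force: 0.0
```

Run:
```python
from h import *
np.set_printoptions(precision=3,suppress=True)
s=sensors.observe(); print(s['clock'],s['ee_pos'],s['ee_rot'],np.abs(s['joint_vel']).max(),s['joint_pos'])
import pickle
c=cams.get_calibration('wrist'); im=snap('wrist','w2.png'); pickle.dump(c,open('w2.pkl','wb'))
```

```text
2.6 [0.546 0.1   0.353] [ 0.844 -0.536 -0.029  0.01 ] 0.23870131577672332 [-0.318  0.192  0.094  1.488 -0.044  1.518 -2.924]
```

View pics/w2.png

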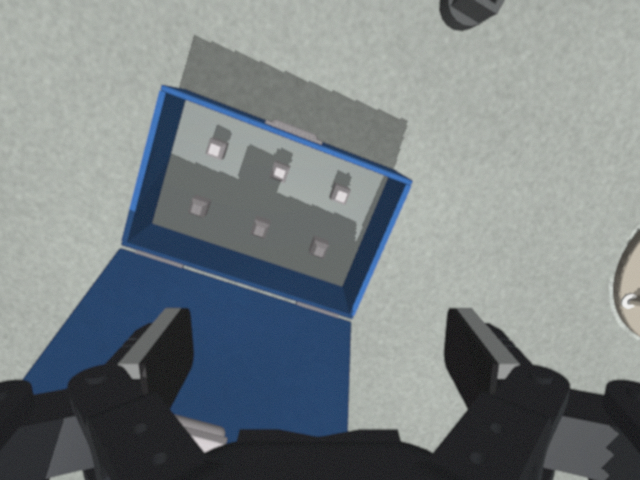

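The case view shows the post tops at about (216,148), (280,171), (340,194), (199,207), (260,227) and (319,246). The rim corners are at (163,86), (411,181), (352,318) and (122,245), and the lid leans back. Joint 7 hit its limit here, so I'll use a different yaw for placing. Now I'll fit the case pose.

```bash
cat > casefit.py <<'E'
from fit import *
from scipy.optimize import least_squares
posts=np.array([[x,y,.04] for y in (.036,-.036) for x in (-.076,0,.076)])
rim=np.array([[.132,-.085,.092],[-.132,-.085,.092],[-.132,.085,.092],[.132,.085,.092]])
def casefit(cal,im,pc=None,rc=None,q0=None):
    if q0 is None:
        M=np.vstack([posts,rim]); px=np.vstack([pc,rc])
        o=least_squares(lambda q:(proj(cal,place(M,*q))-px).ravel(),[.575,.145,.08],x_scale=[.01,.01,.01]); q0=o.x
        print('click',np.round(q0,4),'res',np.round(o.fun.reshape(-1,2),1).tolist())
    G=gradimg(im,.8)
    inner=rim*[.126/.132,.079/.085,1]
    E=[dense(rim,80),dense(inner,80)]; PT=[dense(sq(.0055,.04),12)+[p[0],p[1],0] for p in posts]
    def f(q,full=False):
        v=[samp(G,proj(cal,place(e,q0[0]+q[0]*.01,q0[1]+q[1]*.01,q0[2]+q[2]*.05))).mean() for e in E+PT]
        return v if full else -(np.mean(v[:2])+2*np.mean(v[2:]))
    o=min((minimize(f,[a,b,0],method='Nelder-Mead',options=dict(initial_simplex=[[a,b,0],[a+.2,b,0],[a,b+.2,0],[a,b,.3]])) for a in (-.2,0,.2) for b in (-.2,0,.2)),key=lambda o:o.fun)
    print('edge',o.fun,np.round(f(o.x,True),0)); return q0+o.x*[.01,.01,.05]
E
python3 - <<'E'
from casefit import *
import pickle
im=cv2.imread('pics/w2.png'); cal=pickle.load(open('w2.pkl','rb'))
pc=[(319,246),(260,227),(199,207),(340,194),(280,171),(216,148)]; rc=[(163,86),(411,181),(352,318),(122,245)]
q=casefit(cal,im,pc,rc); print(np.round(q,4)); np.save('case.npy',q); print(np.round(place(posts,*q),4))
big=cv2.resize(im[70:330,110:420],None,fx=2.3,fy=2.3,interpolation=cv2.INTER_CUBIC)
for P in [rim,rim*[.126/.132,.079/.085,1]]+[sq(.0055,.04)+[p[0],p[1],0] for p in posts]+[sq(.0095,.032)+[p[0],p[1],0] for p in posts]:
    cv2.polylines(big,[np.round((proj(cal,place(P,*q))-[110,70]+.5)*2.3*8).astype(np.int32)],True,(0,255,255),1,cv2.LINE_AA,3)
# lid free edge for angles
for a in (1.75,1.85,1.95):
    L=np.array([[x,.085-.188*np.cos(a),.092+.188*np.sin(a)] for x in (-.132,.132)]); print(a,np.round(proj(cal,place(L,*q)),0).tolist())
cv2.imwrite('pics/w2fit.png',big)
E
```

```text
click [0.5725 0.1413 0.081 ] res [[1.1, 4.1], [-0.1, 2.6], [-2.2, 1.2], [1.9, 0.7], [-0.3, 1.0], [-1.4, 0.3], [-1.9, -4.1], [3.6, -2.5], [1.4, 0.7], [-1.6, -0.6]]
edge -172.51242065429688 [57. 58. 55. 55. 55. 60. 60. 60.]
[0.5729 0.1428 0.078 ]
[[0.4943 0.1728 0.04  ]
 [0.5701 0.1787 0.04  ]
 [0.6459 0.1846 0.04  ]
 [0.5    0.101  0.04  ]
 [0.5757 0.1069 0.04  ]
 [0.6515 0.1128 0.04  ]]
1.75 [[366.0, 476.0], [-7.0, 378.0]]
1.85 [[356.0, 489.0], [-7.0, 396.0]]
1.95 [[347.0, 500.0], [-4.0, 411.0]]
```

View pics/w2fit.png

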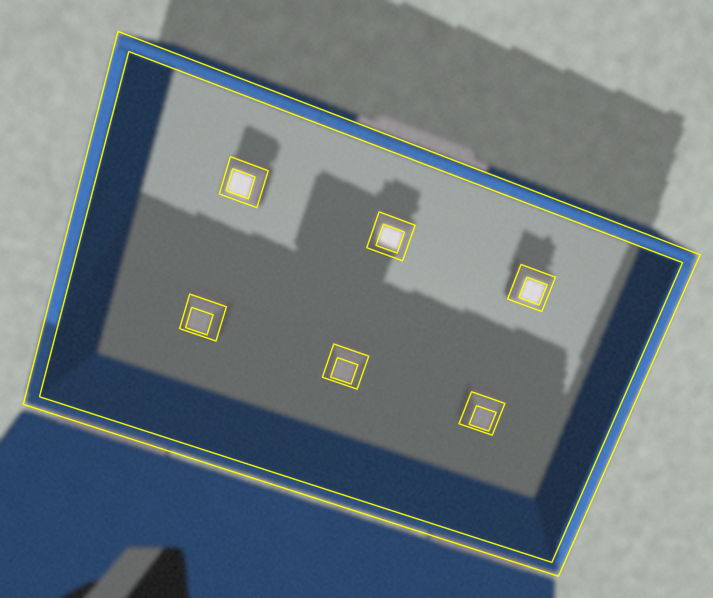

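The overlay matches the rim and all six posts to within a pixel, giving a case pose of (0.5729, 0.1428, yaw 0.078). Now I'll hover over the first socket (D) for a close fit.

{"fn": "servo_tool", "kwargs": {
  "moves": [
    [[-0.9,-2.7,-2.1,0.117,-1],[-0.9,-2.7,-2.1,0.117,-1],[-0.9,-2.7,-2.1,0.117,-1],[-0.9,-2.7,-2.1,0.117,-1],[-0.9,-2.7,-2.1,0.117,-1],[-0.9,-2.7,-2.1,0.117,-1],[-0.9,-2.7,-2.1,0.117,-1],[-0.9,-2.7,-2.1,0.117,-1],[-0.9,-2.7,-2.1,0.117,-1],[0,0,0,0,-1],[0,0,0,0,-1]]
  ]
}}

```text
clock: 3.75
ee_pos: [0.4643, -0.1439, 0.1668]
ee_rot: [0.999, -0.041, -0.02, 0.02]
ft_force: [0.2, 1.2, 0.1]
opening: 0.0855
finger_force: 0.0
```

```bash
cat > refine.py <<'E'
from fit import *
import sys
from scipy.spatial.transform import Rotation as Ro
np.set_printoptions(precision=4,suppress=True)
def yaw(q):
    X=Ro.from_quat(q).as_matrix()[:,0]; return np.arctan2(X[1],X[0])
def refine(cal,im,q0,hs=H,z0=0.,d=.4,wc=1.,fixz=None,s=1.2,yaws=(-.12,0,.12)):
    G=gradimg(im,s); res=[]
    for h in hs:
        top=dense(sq(.018,h))
        def f(q):
            x,y,a=q0[0]+q[0]*.01,q0[1]+q[1]*.01,q0[2]+q[2]
            u=proj(cal,place(top,x,y,a,z0)); v=proj(cal,place(col,x,y,0,z0))
            hl=dense(cv2.convexHull(v.astype(np.float32))[:,0],3); inner=cv2.convexHull(u.astype(np.float32))
            w=np.array([cv2.pointPolygonTest(inner,(float(k[0]),float(k[1])),False)<0 for k in hl])
            return -samp(G,u).mean()-(wc*samp(G,hl)[w].mean() if wc else 0)
        b=min((minimize(f,[dx,dy,a],method='Nelder-Mead',options=dict(initial_simplex=[[dx,dy,a],[dx+.3,dy,a],[dx,dy+.3,a],[dx,dy,a+.1]],maxiter=90)) for a in yaws for dx,dy in ((0,0),(d,0),(-d,0),(0,d),(0,-d))),key=lambda o:o.fun)
        res.append((b.fun,h,q0[0]+b.x[0]*.01,q0[1]+b.x[1]*.01,q0[2]+b.x[2]))
    return sorted(res)
def look(q0,fn,**k):
    s=sensors.observe(); cal=cams.get_calibration('wrist'); im=snap('wrist',fn)[:,:,::-1].copy()
    r=refine(cal,im,q0,**k); b=r[0]
    for t in r[:3]: print(np.array(t))
    print('clock %.2f'%s['clock'],'tcp',s['ee_pos'],'yaw %.3f'%yaw(s['ee_rot']),'delta cm',np.round((np.array(b[2:4])-s['ee_pos'][:2])*100,2),'dyaw %.3f'%(b[4]-yaw(s['ee_rot'])), 'dz to .034: %.2f'%(3.4-s['ee_pos'][2]*100))
    draw(cal,im,b[2:5],b[1]); cv2.imwrite('pics/fit_'+fn,im[60:420,140:500]); return r
E
time python3 -c "
from refine import *
look((.464,-.145,-.076),'D1.png')"
```

```text
[-111.0704    0.076     0.4651   -0.1451   -0.0409]
[-110.5372    0.072     0.4642   -0.1451   -0.062 ]
[-108.0994    0.068     0.4632   -0.1454   -0.0486]
clock 3.75 tcp [ 0.4643 -0.1439  0.1668] yaw -0.082 delta cm [ 0.08 -0.11] dyaw 0.041 dz to .034: -13.28
real	0m16.044s
user	0m16.037s
sys	0m0.161s
```

View pics/fit_D1.png

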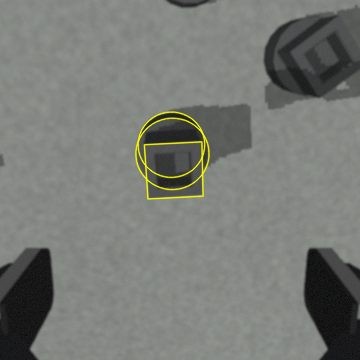

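The fit overlay sits well: collar and square top centred near crop (173,165). The quaternion shows a small leftover tilt from the joint-7 limit, so I'll quantify it.

Run:
```python
from refine import *
s=sensors.observe(); R=Ro.from_quat(s['ee_rot']).as_matrix()
print('world -z in tool',R.T@[0,0,-1],'tool z in world',R[:,2],s['joint_pos'],s['ft_force'])
```

```text
world -z in tool [ 0.0373 -0.0423  0.9984] tool z in world [-0.0405 -0.0392 -0.9984] [ 0.0423  0.1592  0.1485  1.9411  0.0258  1.0755 -1.4734] [-0.3457  0.1748 -0.0343]
```

There's a tilt of about 3°, which would tilt the gripped sockets. I'll try to cancel it by winding the yaw to the opposite joint-7 limit above the same spot. That yaw range also gives a good placing pose near π.

{"fn": "servo_tool", "kwargs": {
  "moves": [
    [[0.7,2,1.55,0.145,-1],[0.7,2,1.55,0.145,-1],[0.7,2,1.55,0.145,-1],[0.7,2,1.55,0.145,-1],[0.7,2,1.55,0.145,-1],[0.7,2,1.55,0.145,-1],[0.7,2,1.55,0.145,-1],[0.7,2,1.55,0.145,-1],[0.7,2,1.55,0.145,-1],[0.7,2,1.55,0.145,-1],[0.7,2,1.55,0.145,-1],[0.7,2,1.55,0.145,-1]]
  ]
}}

```text
clock: 5.0
ee_pos: [0.5494, 0.0998, 0.3549]
ee_rot: [0.671, 0.741, 0.004, 0.029]
ft_force: [0.6, 0.8, 0.3]
opening: 0.0854
finger_force: 0.0
```

{"fn": "servo_tool", "kwargs": {
  "moves": [
    [[0,0,0,0.145,-1],[0,0,0,0.145,-1],[0,0,0,0.145,-1],[0,0,0,0.145,-1],[0,0,0,0.145,-1],[0,0,0,0.145,-1],[0,0,0,0.145,-1],[0,0,0,0.145,-1],[0,0,0,0.145,-1],[0,0,0,0.145,-1],[0,0,0,0.145,-1],[0,0,0,0.145,-1]]
  ]
}}

```text
clock: 6.2
ee_pos: [0.5492, 0.0988, 0.3543]
ee_rot: [-0.134, 0.991, 0.024, 0.018]
ft_force: [0.0, 0.4, -0.1]
opening: 0.0856
finger_force: 0.0
```

{"fn": "servo_tool", "kwargs": {
  "moves": [
    [[0,0,0,0.145,-1],[0,0,0,0.145,-1],[0,0,0,0.145,-1],[0,0,0,0.145,-1],[0,0,0,0.145,-1],[0,0,0,0.145,-1],[0,0,0,0.145,-1],[0,0,0,0.1,-1],[0,0,0,0,-1]]
  ]
}}

```text
clock: 7.1
ee_pos: [0.5494, 0.0988, 0.354]
ee_rot: [-0.635, 0.772, 0.029, 0.002]
ft_force: [0.8, 0.2, 0.3]
opening: 0.085
finger_force: 0.0
```

```bash
cat > st.py <<'E'
from refine import *
s=sensors.observe(); R=Ro.from_quat(s['ee_rot']).as_matrix()
print('%.2f'%s['clock'],'tcp',s['ee_pos'],'yaw %.3f'%yaw(s['ee_rot']),'tilt(tool)',(R.T@[0,0,-1])[:2],'j',s['joint_pos'],'F',s['ft_force'],'open %.4f'%s['opening'],s['finger_force'])
E
python3 st.py
```

```text
7.10 tcp [0.5494 0.0988 0.354 ] yaw -1.765 tilt(tool) [ 0.0401 -0.0415] j [ 0.0748  0.1888 -0.3521  1.4949  0.0103  1.4884  2.6751] F [0.8357 0.2049 0.2683] open 0.0850 0.0
```

{"fn": "servo_tool", "kwargs": {
  "moves": [
    [[0,0,0,0.145,-1],[0,0,0,0.145,-1],[0,0,0,0.1,-1],[0,0,0,0,-1]]
  ]
}}

```text
clock: 7.5
ee_pos: [0.5485, 0.1004, 0.3491]
ee_rot: [0.756, -0.654, -0.031, 0.007]
ft_force: [0.2, -0.1, -0.8]
opening: 0.0851
finger_force: 0.0
```

```bash
python3 st.py
```

```text
7.50 tcp [0.5485 0.1004 0.3491] yaw -1.427 tilt(tool) [ 0.0379 -0.0519] j [ 0.3295  0.2434 -0.6957  1.4768  0.1074  1.52    2.9235] F [ 0.1679 -0.0591 -0.8028] open 0.0851 0.0
```

The + limit added tilt instead of removing it. Joint 6 sits near its 2.0 limit when the tool is high, so pushing up there tilts the tool outward. I'll turn so that the leftover tilt points inward (yaw about −0.94) and cancel it that way.

{"fn": "servo_tool", "kwargs": {
  "moves": [
    [[0,-0.25,0.35,-0.145,-1],[0,-0.25,0.35,-0.145,-1],[0,-0.25,0.35,-0.145,-1],[0,-0.25,0.35,-0.145,-1],[0,-0.25,0.35,-0.145,-1],[0,-0.25,0.35,-0.145,-1],[0,-0.25,0.35,-0.145,-1],[0,-0.25,0.35,-0.145,-1],[0,-0.25,0.35,-0.145,-1],[0,-0.25,0.35,-0.145,-1],[0,-0.25,0.35,-0.145,-1],[0,-0.25,0.35,-0.145,-1]]
  ]
}}

```text
clock: 8.7
ee_pos: [0.549, 0.0677, 0.3912]
ee_rot: [0.018, 0.999, 0.026, 0.018]
ft_force: [0.6, -0.5, -0.9]
opening: 0.0854
finger_force: 0.0
```

{"fn": "servo_tool", "kwargs": {
  "moves": [
    [[0,-0.25,0.3,-0.145,-1],[0,-0.25,0.3,-0.145,-1],[0,-0.25,0.3,-0.145,-1],[0,-0.25,0.3,-0.145,-1],[0,-0.25,0.3,-0.145,-1],[0,-0.25,0.3,-0.145,-1],[0,-0.25,0.3,-0.145,-1],[0,-0.25,0.3,-0.145,-1],[0,-0.25,0.3,-0.145,-1],[0,-0.25,0.3,-0.145,-1],[0,-0.25,0.3,-0.145,-1],[0,-0.25,0.3,-0.145,-1]]
  ]
}}

```text
clock: 9.9
ee_pos: [0.5488, 0.0379, 0.4273]
ee_rot: [0.775, 0.631, 0.004, 0.032]
ft_force: [-0.5, -0.9, -0.5]
opening: 0.0853
finger_force: 0.0
```

{"fn": "servo_tool", "kwargs": {
  "moves": [
    [[0,-0.3,0,-0.145,-1],[0,-0.3,0,-0.145,-1],[0,-0.3,0,-0.145,-1],[0,-0.3,0,-0.145,-1],[0,-0.3,0,-0.145,-1],[0,-0.3,0,-0.145,-1],[0,-0.3,0,-0.145,-1],[0,-0.3,0,-0.145,-1],[0,-0.3,0,-0.145,-1],[0,-0.3,0,-0.145,-1],[0,-0.3,0,-0.145,-1],[0,-0.3,0,-0.145,-1]]
  ]
}}

```text
clock: 11.1
ee_pos: [0.5489, 0.002, 0.4271]
ee_rot: [0.982, -0.186, -0.021, 0.023]
ft_force: [-0.3, 0.3, -0.1]
opening: 0.0856
finger_force: 0.0
```

{"fn": "servo_tool", "kwargs": {
  "moves": [
    [[0,0,0,-0.145,-1],[0,0,0,-0.145,-1],[0,0,0,-0.145,-1],[0,0,0,-0.145,-1],[0,0,0,0,-1]]
  ]
}}

```text
clock: 11.6
ee_pos: [0.5489, 0.0016, 0.4271]
ee_rot: [0.889, -0.456, -0.026, 0.016]
ft_force: [0.6, 0.1, -0.2]
opening: 0.0853
finger_force: 0.0
```

```bash
python3 st.py
```

```text
11.60 tcp [0.5489 0.0016 0.4271] yaw -0.949 tilt(tool) [ 0.0328 -0.0519] j [ 0.0228  0.1817 -0.1262  1.3427  0.0203  1.68   -2.6192] F [ 0.6212  0.145  -0.2382] open 0.0853 0.0
```

{"fn": "servo_tool", "kwargs": {
  "moves": [
    [[0,0,4,0,-1],[0,0,4,0,-1],[0,0,4,0,-1],[0,0,3,0,-1],[0,0,1,0,-1],[0,0,0,0,-1]]
  ]
}}

```text
clock: 12.2
ee_pos: [0.5494, 0.0014, 0.5701]
ee_rot: [0.89, -0.455, -0.025, 0.014]
ft_force: [-0.5, 0.4, -0.8]
opening: 0.0857
finger_force: 0.0
```

```bash
python3 st.py
```

```text
12.20 tcp [0.5494 0.0014 0.5701] yaw -0.946 tilt(tool) [ 0.0321 -0.0487] j [-0.1813  0.2407  0.1488  0.9667 -0.0383  1.9949 -2.5663] F [-0.4565  0.3581 -0.7899] open 0.0857 0.0
```

{"fn": "servo_tool", "kwargs": {
  "moves": [
    [[0,0,1,0,-1],[0,0,1,0,-1],[0,0,1,0,-1],[0,0,0,0,-1]]
  ]
}}

```text
clock: 12.6
ee_pos: [0.5456, 0.0015, 0.5807]
ee_rot: [0.89, -0.455, -0.017, 0.009]
ft_force: [0.8, -0.0, -0.2]
opening: 0.0852
finger_force: 0.0
```

```bash
python3 st.py
```

```text
12.60 tcp [0.5456 0.0015 0.5807] yaw -0.945 tilt(tool) [ 0.0217 -0.0324] j [-0.3439  0.2351  0.3825  0.9653 -0.0927  1.995  -2.5216] F [ 0.7734 -0.0474 -0.2237] open 0.0852 0.0
```

{"fn": "servo_tool", "kwargs": {
  "moves": [
    [[0,0,1,0,-1],[0,0,1,0,-1],[0,0,1,0,-1],[0,0,1,0,-1],[0,0,1,0,-1],[0,0,0,0,-1]]
  ]
}}

```text
clock: 13.2
ee_pos: [0.5411, 0.0009, 0.6006]
ee_rot: [0.89, -0.456, 0.001, 0.0]
ft_force: [-1.2, 0.3, 0.5]
opening: 0.0851
finger_force: 0.0
```

```bash
python3 st.py
```

```text
13.20 tcp [0.5411 0.0009 0.6006] yaw -0.946 tilt(tool) [-0.002   0.0001] j [-0.3773  0.213   0.4191  0.9485 -0.0929  1.9952 -2.5223] F [-1.2276  0.2907  0.4964] open 0.0851 0.0
```

The tilt is now cancelled (0.002 rad). Back over socket D.

{"fn": "servo_tool", "kwargs": {
  "moves": [
    [[-0.7,-1.33,-4,0.082,-1],[-0.7,-1.33,-4,0.082,-1],[-0.7,-1.33,-4,0.082,-1],[-0.7,-1.33,-4,0.082,-1],[-0.7,-1.33,-4,0.082,-1],[-0.7,-1.33,-4,0.082,-1],[-0.7,-1.33,-4,0.082,-1],[-0.7,-1.33,-4,0.082,-1],[-0.7,-1.33,-4,0.082,-1],[-0.7,-1.33,-4,0.082,-1],[-0.7,-1.33,-4,0.082,-1],[0,0,0,0,-1]]
  ]
}}

```text
clock: 14.4
ee_pos: [0.4585, -0.146, 0.155]
ee_rot: [1.0, -0.024, -0.005, 0.001]
ft_force: [-0.7, 0.0, -0.8]
opening: 0.0856
finger_force: 0.0
```

{"fn": "servo_tool", "kwargs": {
  "moves": [
    [[0,0,0,0,-1]]
  ]
}}

```text
clock: 14.5
ee_pos: [0.4647, -0.145, 0.1601]
ee_rot: [1.0, -0.023, 0.0, 0.001]
ft_force: [1.0, -0.3, -0.1]
opening: 0.0856
finger_force: 0.0
```

```bash
python3 st.py; python3 -c "
from refine import *
look((.4648,-.1451,-.05),'D2.png')"
```

```text
14.50 tcp [ 0.4647 -0.145   0.1601] yaw -0.047 tilt(tool) [-0.0009 -0.0014] j [-0.1896  0.1569  0.4481  1.9783 -0.078   1.0218 -1.323 ] F [ 0.99   -0.2613 -0.081 ] open 0.0856 0.0
[-111.4179    0.076     0.465    -0.1449   -0.0301]
[-110.8924    0.072     0.4644   -0.1451   -0.0532]
[-108.9417    0.068     0.4634   -0.1454   -0.0303]
clock 14.50 tcp [ 0.4647 -0.145   0.1601] yaw -0.047 delta cm [0.03 0.01] dyaw 0.016 dz to .034: -12.61
```

{"fn": "servo_tool", "kwargs": {
  "moves": [
    [[0,0,-4,0,-1],[0,0,-4,0.015,-1],[0,0,-3.6,0,-1],[0,0,-1,0,-1],[0,0,0,0,-1],[0,0,0,0,1],[0,0,0,0,1],[0,0,0,0,1],[0,0,0,0,1],[0,0,0,0,1],[0,0,0,0,1],[0,0,0,0,1]]
  ]
}}

```text
clock: 15.75
ee_pos: [0.4655, -0.1452, 0.0352]
ee_rot: [1.0, -0.015, 0.002, 0.001]
ft_force: [-0.6, 1.0, 7.6]
opening: 0.0344
finger_force: 59.6
```

```bash
python3 st.py
```

```text
15.75 tcp [ 0.4655 -0.1452  0.0352] yaw -0.029 tilt(tool) [-0.0034 -0.0012] j [-0.13    0.3417  0.4067  2.0934 -0.1977  0.7386 -1.198 ] F [-0.6007  0.9661  7.6341] open 0.0344 59.63518023490906
```

Gripped. Lift and carry to above post 1.

{"fn": "servo_tool", "kwargs": {
  "moves": [
    [[0,0,2.5,0,1],[0,0,5,0,1],[0,0,5,0,1],[0.36,3.9,0.3,0.0133,1],[0.36,3.9,0,0.0133,1],[0.36,3.9,0,0.0133,1],[0.36,3.9,0,0.0133,1],[0.36,3.9,0,0.0133,1],[0.36,3.9,0,0.0133,1],[0.36,3.9,0,0.0133,1],[0.36,3.9,0,0.0133,1],[0,0.6,0,0,1]]
  ]
}}

```text
clock: 16.95
ee_pos: [0.4921, 0.1796, 0.1613]
ee_rot: [0.999, 0.043, 0.0, -0.001]
ft_force: [-0.1, -0.2, -4.6]
opening: 0.0344
finger_force: 62.3
```

{"fn": "servo_tool", "kwargs": {
  "moves": [
    [[0,0,0,0,1],[0,0,0,0,1]]
  ]
}}

```text
clock: 17.15
ee_pos: [0.4926, 0.171, 0.1611]
ee_rot: [0.999, 0.038, -0.0, 0.002]
ft_force: [-0.1, -0.9, -3.9]
opening: 0.0346
finger_force: 62.3
```

```bash
python3 st.py
python3 - <<'E'
from refine import *
s=sensors.observe(); p=s['ee_pos']; cal=cams.get_calibration('wrist'); im=snap('wrist','D3.png')[:,:,::-1].copy()
b=refine(cal,im,(p[0],p[1],yaw(s['ee_rot'])),hs=[.072,.076],z0=p[2]-.0352,wc=0.)
for t in b: print(np.array(t), 'off mm',(np.array(t[2:4])-p[:2])*1e3)
draw(cal,im,b[0][2:5],b[0][1],z0=p[2]-.0352); cv2.imwrite('pics/fit_D3.png',cv2.resize(im[150:350,200:440],None,fx=2.5,fy=2.5))
E
```

```text
17.15 tcp [0.4926 0.171  0.1611] yaw 0.076 tilt(tool) [ 0.0004 -0.0032] j [-0.6024  0.2112  0.2121  1.8956 -0.0478  1.0412 -1.8657] F [-0.0754 -0.8735 -3.8762] open 0.0346 62.34061002731323
[-56.5734   0.072    0.4905   0.1706   0.0785] off mm [-2.0925 -0.4142]
[-53.7646   0.076    0.4924   0.1706   0.0671] off mm [-0.171  -0.4427]
```

View pics/fit_D3.png

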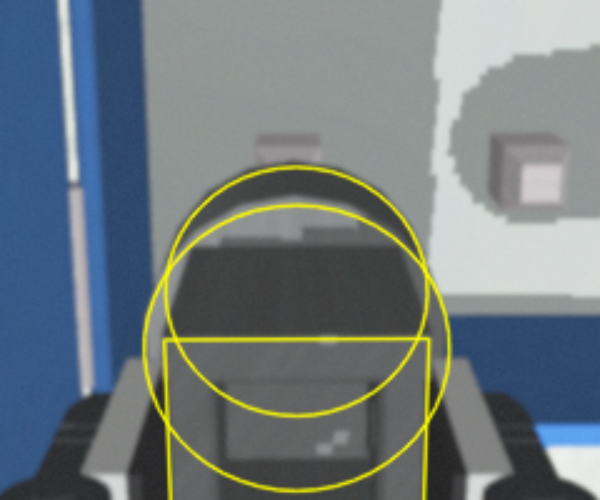

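The view shows the collar and shank held square, with the model overlay on them, and post 1 just ahead of the collar at crop (288,148). I'll correct by about 2 mm and lower it.

{"fn": "servo_tool", "kwargs": {
  "moves": [
    [[0.24,0.22,0,0.002,1],[0,0,0,0,1],[0,0,-3.5,0,1],[0,0,-3.5,0,1],[0,0,-1.2,0,1],[0,0,-0.8,0,1],[0,0,-0.8,0,1],[0,0,0,0,1]]
  ]
}}

```text
clock: 18.0
ee_pos: [0.4958, 0.1743, 0.0637]
ee_rot: [0.999, 0.039, 0.001, 0.001]
ft_force: [-1.4, -1.3, -5.2]
opening: 0.0344
finger_force: 62.2
```

```bash
python3 st.py
```

```text
18.00 tcp [0.4958 0.1743 0.0637] yaw 0.079 tilt(tool) [-0.0011 -0.0023] j [-0.5848  0.3382  0.1961  1.9802 -0.0842  0.8307 -1.8348] F [-1.3907 -1.3181 -5.2472] open 0.0344 62.244508266448975
```

It is past the taper with almost no side force. Push it home.

{"fn": "servo_tool", "kwargs": {
  "moves": [
    [[0,0,-0.8,0,1],[0,0,-0.8,0,1],[0,0,-0.4,0,1],[0,0,0,0,1],[0,0,0,0,1]]
  ]
}}

```text
clock: 18.5
ee_pos: [0.4957, 0.1744, 0.0452]
ee_rot: [0.999, 0.039, 0.0, 0.001]
ft_force: [-5.5, -4.9, 12.7]
opening: 0.0346
finger_force: 64.3
```

```bash
python3 st.py
```

```text
18.50 tcp [0.4957 0.1744 0.0452] yaw 0.079 tilt(tool) [-0.0007 -0.0019] j [-0.5797  0.3653  0.1912  1.9933 -0.0928  0.7911 -1.8276] F [-5.4932 -4.9358 12.6828] open 0.0346 64.25041794776917
```

It is home, with floor contact at 13 N. Release with limited opening, retreat, and go to socket A.

{"fn": "servo_tool", "kwargs": {
  "moves": [
    [[0,0,0,0,0],[0,0,0,0,-0.15],[0,0,0,0,-0.15],[0,0,0,0,-0.15],[0,0,0,0,-0.15],[0,0,2,0,-0.15],[0,0,4.5,0,-0.15],[0,0,5,0,-0.15],[0,0,3,0,-0.15]]
  ]
}}

```text
clock: 19.4
ee_pos: [0.4971, 0.1756, 0.1923]
ee_rot: [0.999, 0.039, 0.003, -0.0]
ft_force: [-0.2, 1.0, -0.4]
opening: 0.0491
finger_force: 0.0
```

{"fn": "servo_tool", "kwargs": {
  "moves": [
    [[1.22,-4.28,-0.4,-0.06,-0.5],[1.22,-4.28,-0.4,-0.06,-1],[1.22,-4.28,-0.4,-0.06,-1],[1.22,-4.28,-0.4,-0.06,-1],[1.22,-4.28,-0.4,-0.06,-1],[1.22,-4.28,-0.4,-0.06,-1],[1.22,-4.28,-0.4,-0.06,-1],[1.22,-4.28,-0.4,-0.06,-1],[0,0,0,0,-1],[0,0,0,0,-1],[0,0,0,0,-1]]
  ]
}}

```text
clock: 20.5
ee_pos: [0.5932, -0.1657, 0.1563]
ee_rot: [0.98, -0.198, 0.0, 0.0]
ft_force: [-0.6, 0.2, 0.1]
opening: 0.0852
finger_force: 0.0
```

```bash
python3 st.py; python3 -c "
from refine import *
look((.594,-.168,-.40),'A1.png')"
```

```text
20.50 tcp [ 0.5932 -0.1657  0.1563] yaw -0.399 tilt(tool) [-0.0002 -0.0006] j [-0.144   0.4079  0.4577  1.6862 -0.198   1.0935 -1.5972] F [-0.6136  0.1681  0.1269] open 0.0852 0.0
[-49.5465   0.076    0.5965  -0.1621  -0.5348]
[-48.9841   0.072    0.5963  -0.1622  -0.5076]
[-48.7445   0.064    0.5963  -0.1633  -0.3575]
clock 20.50 tcp [ 0.5932 -0.1657  0.1563] yaw -0.399 delta cm [0.33 0.37] dyaw -0.136 dz to .034: -12.23
```

View pics/fit_A1.png

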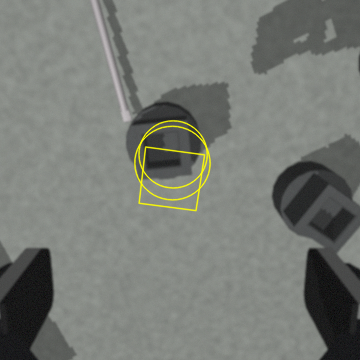

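In this view socket A stands at crop (163,140), farther than the overlay (it may have been nudged, or the first fit was off). I'll make the fit more robust with a coarse grid search.

```bash
python3 - <<'E'
t=open('refine.py').read()
a=t.index('        b=min('); b=t.index('        res.append')
t=t[:a]+'''        o=lambda d:minimize(f,d,method='Nelder-Mead',options=dict(initial_simplex=[d,d+[.2,0,0],d+[0,.2,0],d+[0,0,.1]],maxiter=90))
        if seeds is None:
            g=np.arange(-d,d+.01,.25); C=[np.array([x,y,w]) for x in g for y in g for w in yaws]
            F=[f(k) for k in C]; seeds=[C[i] for i in np.argsort(F)[:10]]
        b=min((o(k) for k in seeds),key=lambda k:k.fun)
'''+t[b:]
t=t.replace('d=.4,','d=2.,').replace('yaws=(-.12,0,.12)','yaws=(-.2,0,.2),seeds=None').replace('hs=H,','hs=[.068,.060,.064,.072,.076],')
open('refine.py','w').write(t)
E
time python3 - <<'E'
from refine import *
s=sensors.observe(); p=s['ee_pos']; cal=cams.get_calibration('wrist'); im=cv2.imread('pics/A1.png')
print(ray(cal,305,200,.04))
r=refine(cal,im,(.598,-.165,-.4))
for t in r: print(np.array(t),(np.array(t[2:4])-p[:2])*100)
draw(cal,im,r[0][2:5],r[0][1]); cv2.imwrite('pics/fit_A1b.png',cv2.resize(im[140:300,220:400],None,fx=3,fy=3))
E
```

```text
[ 0.6148 -0.1647  0.04  ]
[-109.5373    0.064     0.6128   -0.1619   -0.2875] [1.9526 0.34  ]
[-109.0662    0.06      0.6122   -0.1618   -0.2925] [1.8939 0.3556]
[-106.7186    0.068     0.6133   -0.162    -0.2848] [1.9992 0.3274]
[-100.9453    0.072     0.6135   -0.162    -0.2387] [2.0207 0.3293]
[-93.869    0.076    0.6139  -0.1621  -0.216 ] [2.0587 0.3241]
real	0m16.922s
user	0m17.295s
sys	0m0.218s
```

View pics/fit_A1b.png

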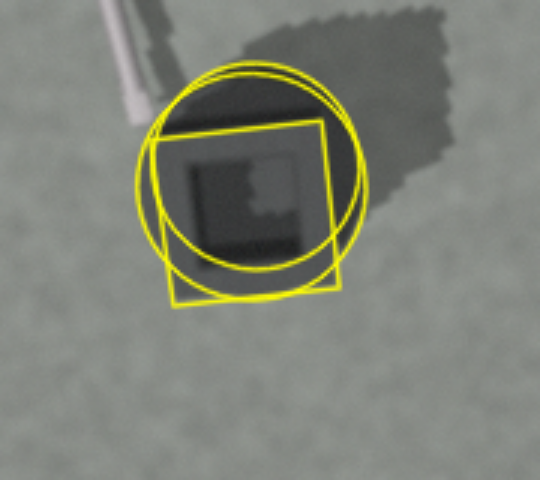

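The overlay now hugs the socket, with a score of 110. Grasp A.

{"fn": "servo_tool", "kwargs": {
  "moves": [
    [[1.95,0.34,-1,0.112,-1],[0,0,-4,0,-1],[0,0,-4,0,-1],[0,0,-2.5,0,-1],[0,0,-0.5,0,-1],[0,0,0,0,1],[0,0,0,0,1],[0,0,0,0,1],[0,0,0,0,1],[0,0,0,0,1],[0,0,0,0,1],[0,0,0,0,1]]
  ]
}}

```text
clock: 21.75
ee_pos: [0.6126, -0.1641, 0.0367]
ee_rot: [0.99, -0.144, 0.0, 0.001]
ft_force: [-0.4, 0.1, -0.4]
opening: 0.0002
finger_force: 0.0
```

```bash
python3 st.py
```

```text
21.75 tcp [ 0.6126 -0.1641  0.0367] yaw -0.289 tilt(tool) [-0.0012 -0.0015] j [-0.0889  0.5653  0.3852  1.7392 -0.2606  0.8867 -1.4521] F [-0.3512  0.1238 -0.4059] open 0.0002 0.0
```

It missed: the fingers shut on nothing. Raise and look again.

{"fn": "servo_tool", "kwargs": {
  "moves": [
    [[0,0,0,0,-1],[0,0,1,0,-1],[0,0,3,0,-1],[0,0,5,0,-1],[0,0,5,0,-1],[0,0,3,0,-1],[0,0,0,0,-1],[0,0,0,0,-1]]
  ]
}}

```text
clock: 22.55
ee_pos: [0.6129, -0.1641, 0.2079]
ee_rot: [0.99, -0.144, 0.001, 0.001]
ft_force: [-0.1, -0.6, -1.0]
opening: 0.0856
finger_force: 0.0
```

```bash
python3 st.py
python3 - <<'E'
from h import *
im=snap('wrist','A2.png')
c=im[0:400,60:580]
sc=cams.camera('scene')[130:370,180:440]
o=np.zeros((600,800,3),np.uint8); o[:400,:520]=c; s2=cv2.resize(sc,None,fx=1.07,fy=1.07); o[600-s2.shape[0]:,800-s2.shape[1]:]=s2
cv2.imwrite('pics/A2c.png',o[:,:,::-1])
E
```

```text
22.55 tcp [ 0.6129 -0.1641  0.2079] yaw -0.289 tilt(tool) [-0.0029 -0.0011] j [-0.137   0.3943  0.446   1.5814 -0.1773  1.2035 -1.5172] F [-0.1379 -0.5671 -0.9974] open 0.0856 0.0
```

View pics/A2c.png

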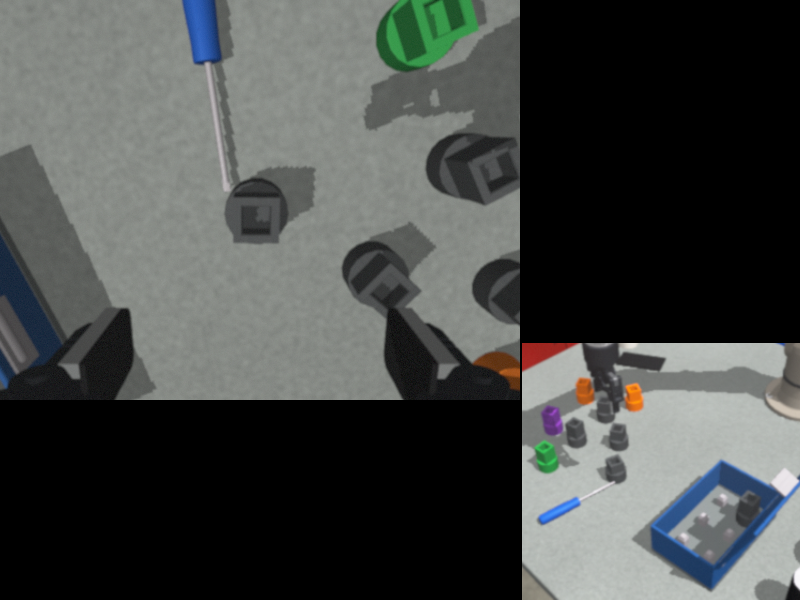

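The socket is upright under the gripper, at about wrist pixel (318,212). Refit from here.

Run:
```python
from refine import *
s=sensors.observe(); p=s['ee_pos']; print(p,yaw(s['ee_rot'])); cal=cams.get_calibration('wrist'); im=cv2.imread('pics/A2.png')
print(ray(cal,318,212,.04), proj(cal,np.array([[p[0],p[1],p[2]],[p[0],p[1],.06],[.6128,-.1619,.064]])))
r=refine(cal,im,(.613,-.163,-.29),d=3.)
for t in r[:3]: print(np.array(t),(np.array(t[2:4])-p[:2])*100)
```

```text
[ 0.6116 -0.1636  0.2054] -0.28884716519946224
[ 0.6128 -0.1642  0.04  ] [[317.623  288.9965]
 [317.7187 218.6738]
 [315.1211 218.972 ]]
[-108.1356    0.06      0.6106   -0.1616   -0.3179] [-0.1025  0.2029]
[-107.5838    0.064     0.6112   -0.1615   -0.29  ] [-0.0468  0.2065]
[-103.1359    0.068     0.6118   -0.1616   -0.31  ] [0.0155 0.1987]
```

The fit agrees with where the gripper closed (within 2 mm). I'll descend again without closing, check, then close in a watched step.

{"fn": "servo_tool", "kwargs": {
  "moves": [
    [[-0.1,0.2,-3,-0.01,-1],[0,0,-4.5,0,-1],[0,0,-4.5,0,-1],[0,0,-3.5,0,-1],[0,0,-1.6,0,-1],[0,0,0,0,-1],[0,0,0,0,-1]]
  ]
}}

```text
clock: 23.35
ee_pos: [0.6123, -0.1625, 0.0364]
ee_rot: [0.989, -0.149, 0.001, 0.001]
ft_force: [-0.1, -0.0, 0.9]
opening: 0.0854
finger_force: 0.0
```

```bash
python3 st.py
python3 - <<'E'
from refine import *
s=sensors.observe(); p=s['ee_pos']; cal=cams.get_calibration('wrist'); im=snap('wrist','A3.png')[:,:,::-1].copy()
r=refine(cal,im,(.611,-.162,-.3),d=3.,hs=[.06,.064])
for t in r[:3]: print(np.array(t),(np.array(t[2:4])-p[:2])*100)
draw(cal,im,r[0][2:5],r[0][1]); cv2.imwrite('pics/A3f.png',im)
E
```

```text
23.35 tcp [ 0.6123 -0.1625  0.0364] yaw -0.299 tilt(tool) [-0.0022 -0.0018] j [-0.095   0.5649  0.3896  1.7422 -0.2635  0.8843 -1.4622] F [-0.0556 -0.0198  0.9269] open 0.0854 0.0
[-110.1769    0.06      0.6123   -0.1623   -0.3004] [-0.0066  0.0151]
[-86.1145   0.064    0.6123  -0.1624  -0.3036] [-0.0075  0.0079]
```

View pics/A3f.png

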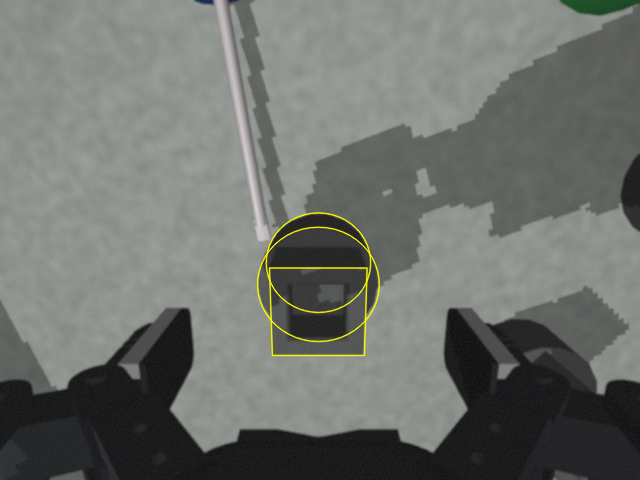

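The picture shows socket1 (60 mm) centred between the pads at (318,310), with the overlay exact. Lower slightly and close in watched steps.

{"fn": "servo_tool", "kwargs": {
  "moves": [
    [[0,0,-0.3,0,-0.3],[0,0,0,0,0],[0,0,0,0,0.1],[0,0,0,0,0.15],[0,0,0,0,0.2],[0,0,0,0,0.2]]
  ]
}}

```text
clock: 24.0
ee_pos: [0.6116, -0.162, 0.0327]
ee_rot: [0.989, -0.149, 0.0, 0.001]
ft_force: [0.6, -0.2, -0.2]
opening: 0.034
finger_force: 0.0
```

{"fn": "servo_tool", "kwargs": {
  "moves": [
    [[0,0,0,0,0.4],[0,0,0,0,1],[0,0,0,0,1]]
  ]
}}

```text
clock: 24.3
ee_pos: [0.6116, -0.162, 0.0326]
ee_rot: [0.989, -0.149, 0.0, 0.001]
ft_force: [-0.1, 0.9, -0.3]
opening: 0.0004
finger_force: 0.0
```

{"fn": "servo_tool", "kwargs": {
  "moves": [
    [[0,0,0,0,1],[0,0,0,0,1],[0,0,0,0,1]]
  ]
}}

```text
clock: 24.6
ee_pos: [0.6116, -0.162, 0.0326]
ee_rot: [0.989, -0.149, 0.0, 0.001]
ft_force: [0.1, -0.0, -0.4]
opening: -0.0
finger_force: 0.0
```

The fingers shut without touching anything. In the pictures the fingertips project about 28 mm higher than the nominal TCP, so the real tips passed just above the 60 mm socket (D was held only by its top). I'll grip lower: TCP at about socket height − 48 mm.

{"fn": "servo_tool", "kwargs": {
  "moves": [
    [[0,0,0,0,-1],[0,0,0,0,-1],[0,0,0,0,-1],[0,0,0,0,-1],[0,0,0,0,-1],[0,0,-1,0,-1],[0,0,-1.1,0,-1],[0,0,0,0,-1]]
  ]
}}

```text
clock: 25.4
ee_pos: [0.6096, -0.1614, 0.0091]
ee_rot: [0.989, -0.149, -0.002, 0.001]
ft_force: [-0.7, 0.4, 0.3]
opening: 0.0854
finger_force: 0.0
```

{"fn": "servo_tool", "kwargs": {
  "moves": [
    [[0,0,0,0,0],[0,0,0,0,0.5],[0,0,0,0,1],[0,0,0,0,1],[0,0,0,0,1],[0,0,0,0,1],[0,0,0,0,1]]
  ]
}}

```text
clock: 26.1
ee_pos: [0.6123, -0.1621, 0.0122]
ee_rot: [0.989, -0.149, 0.001, 0.001]
ft_force: [-0.6, 0.0, 3.3]
opening: 0.0345
finger_force: 61.5
```

```bash
python3 st.py
```

```text
26.10 tcp [ 0.6123 -0.1621  0.0122] yaw -0.299 tilt(tool) [-0.0024 -0.0014] j [-0.0856  0.5952  0.3768  1.7557 -0.2783  0.8412 -1.4509] F [-0.5683  0.0193  3.3115] open 0.0345 61.458914279937744
```

Gripped (34.5 mm, 61 N). Carry to above post 3.

{"fn": "servo_tool", "kwargs": {
  "moves": [
    [[0,0,2.3,0,1],[0,0,5,0,1],[0,0,5,0,1],[0.38,3.86,0,0.042,1],[0.38,3.86,0,0.042,1],[0.38,3.86,0,0.042,1],[0.38,3.86,0,0.042,1],[0.38,3.86,0,0.042,1],[0.38,3.86,0,0.042,1],[0.38,3.86,0,0.042,1],[0.38,3.86,0,0.042,1],[0.38,3.86,0,0.042,1]]
  ]
}}

```text
clock: 27.3
ee_pos: [0.6443, 0.1864, 0.1329]
ee_rot: [0.999, 0.04, -0.001, 0.001]
ft_force: [0.4, -0.8, -3.4]
opening: 0.0349
finger_force: 60.8
```

{"fn": "servo_tool", "kwargs": {
  "moves": [
    [[0,0,0,0,1],[0,0,0,0,1],[0,0,0,0,1],[0,0,0,0,1]]
  ]
}}

```text
clock: 27.7
ee_pos: [0.6456, 0.1829, 0.1342]
ee_rot: [0.999, 0.038, 0.0, 0.001]
ft_force: [-0.3, 0.8, -2.6]
opening: 0.0348
finger_force: 60.9
```

```bash
python3 st.py
python3 - <<'E'
from refine import *
s=sensors.observe(); p=s['ee_pos']; cal=cams.get_calibration('wrist'); im=snap('wrist','A4.png')[:,:,::-1].copy()
b=refine(cal,im,(p[0],p[1],yaw(s['ee_rot'])),hs=[.06],z0=p[2]-.0122,wc=1.,d=.5)
for t in b: print(np.array(t), 'off mm',(np.array(t[2:4])-p[:2])*1e3)
from casefit import casefit
print(casefit(cal,im,q0=np.load('case.npy')))
E
```

```text
27.70 tcp [0.6456 0.1829 0.1342] yaw 0.076 tilt(tool) [-0.    -0.003] j [-0.5313  0.503   0.2691  1.5618 -0.1413  1.0969 -1.7241] F [-0.3489  0.8075 -2.5762] open 0.0348 60.904051065444946
[-96.9117   0.06     0.646    0.1825   0.073 ] off mm [ 0.3567 -0.3711]
edge -73.72245025634766 [23. 23.  9. 12. 37.  9. 26. 60.]
[0.5736 0.1434 0.077 ]
```

{"fn": "servo_tool", "kwargs": {
  "moves": [
    [[0.04,0.22,0,0.002,1],[0,0,0,0,1],[0,0,-3.5,0,1],[0,0,-3.5,0,1],[0,0,-1.2,0,1],[0,0,-0.8,0,1],[0,0,-0.4,0,1],[0,0,0,0,1],[0,0,0,0,1]]
  ]
}}

```text
clock: 28.65
ee_pos: [0.6465, 0.1865, 0.0411]
ee_rot: [0.999, 0.04, 0.001, 0.001]
ft_force: [-0.8, -3.8, -5.4]
opening: 0.0349
finger_force: 60.9
```

```bash
python3 st.py
```

```text
28.65 tcp [0.6465 0.1865 0.0411] yaw 0.081 tilt(tool) [-0.0014 -0.0026] j [-0.5184  0.5998  0.2449  1.6315 -0.1679  0.9303 -1.7044] F [-0.7548 -3.7728 -5.426 ] open 0.0349 60.8924674987793
```

{"fn": "servo_tool", "kwargs": {
  "moves": [
    [[0,-0.1,-0.7,0,1],[0,0,-0.8,0,1],[0,0,-0.5,0,1],[0,0,0,0,1],[0,0,0,0,1]]
  ]
}}

```text
clock: 29.15
ee_pos: [0.6465, 0.1865, 0.0222]
ee_rot: [0.999, 0.04, 0.001, 0.001]
ft_force: [-6.2, -2.6, 8.9]
opening: 0.0348
finger_force: 62.5
```

```bash
python3 st.py
```

```text
29.15 tcp [0.6465 0.1865 0.0222] yaw 0.081 tilt(tool) [-0.0013 -0.0013] j [-0.5132  0.6218  0.2387  1.6423 -0.175   0.8976 -1.6981] F [-6.2265 -2.5661  8.9149] open 0.0348 62.53417253494263
```

Socket1 is home on post 3. Release, retreat, and go to socket C.

{"fn": "servo_tool", "kwargs": {
  "moves": [
    [[0,0,0,0,0],[0,0,0,0,-0.15],[0,0,0,0,-0.15],[0,0,0,0,-0.15],[0,0,0,0,-0.15],[0,0,2,0,-0.15],[0,0,4.5,0,-0.15],[0,0,5,0,-0.15],[0,0,3,0,-0.15]]
  ]
}}

```text
clock: 30.05
ee_pos: [0.6497, 0.1891, 0.1708]
ee_rot: [0.999, 0.041, 0.005, -0.002]
ft_force: [1.3, -0.1, 0.6]
opening: 0.0491
finger_force: 0.0
```

{"fn": "servo_tool", "kwargs": {
  "moves": [
    [[-1.095,-3.94,-0.06,0.043,-0.5],[-1.095,-3.94,-0.06,0.043,-1],[-1.095,-3.94,-0.06,0.043,-1],[-1.095,-3.94,-0.06,0.043,-1],[-1.095,-3.94,-0.06,0.043,-1],[-1.095,-3.94,-0.06,0.043,-1],[-1.095,-3.94,-0.06,0.043,-1],[-1.095,-3.94,-0.06,0.043,-1],[-1.095,-3.94,-0.06,0.043,-1],[-1.095,-3.94,-0.06,0.043,-1],[-1.095,-3.94,-0.06,0.043,-1],[0,0,0,0,-1]]
  ]
}}

```text
clock: 31.25
ee_pos: [0.5249, -0.2545, 0.1602]
ee_rot: [0.963, 0.269, 0.002, 0.004]
ft_force: [-0.8, -1.1, -0.5]
opening: 0.0853
finger_force: 0.0
```

{"fn": "servo_tool", "kwargs": {
  "moves": [
    [[0,0,0,0,-1],[0,0,0,0,-1],[0,0,0,0,-1]]
  ]
}}

```text
clock: 31.55
ee_pos: [0.5272, -0.2448, 0.1591]
ee_rot: [0.961, 0.275, 0.001, 0.001]
ft_force: [-0.2, 0.7, 0.4]
opening: 0.0852
finger_force: 0.0
```

```bash
python3 st.py; python3 -c "
from refine import *
look((.525,-.247,.555),'C1.png',d=2.5)"
```

```text
31.55 tcp [ 0.5272 -0.2448  0.1591] yaw 0.557 tilt(tool) [-0.0025 -0.0018] j [ 0.0832  0.3269  0.3474  1.7673 -0.1264  1.0661 -0.5388] F [-0.2176  0.7485  0.3917] open 0.0852 0.0
[-107.1373    0.068     0.5262   -0.2478    0.5802]
[-106.8752    0.064     0.5258   -0.2481    0.5561]
[-105.5785    0.06      0.5255   -0.2484    0.5594]
clock 31.55 tcp [ 0.5272 -0.2448  0.1591] yaw 0.557 delta cm [-0.1  -0.29] dyaw 0.023 dz to .034: -12.51
```

{"fn": "servo_tool", "kwargs": {
  "moves": [
    [[-0.11,-0.3,-2,0.01,-1],[0,0,-4.5,0,-1],[0,0,-4.5,0,-1],[0,0,-2.5,0,-1],[0,0,-0.6,0,-1],[0,0,0,0,-1],[0,0,0,0,0],[0,0,0,0,1],[0,0,0,0,1],[0,0,0,0,1],[0,0,0,0,1],[0,0,0,0,1]]
  ]
}}

```text
clock: 32.8
ee_pos: [0.5252, -0.2495, 0.0195]
ee_rot: [0.96, 0.278, 0.001, 0.0]
ft_force: [-1.7, 2.9, 6.5]
opening: 0.0345
finger_force: 59.6
```

{"fn": "servo_tool", "kwargs": {
  "moves": [
    [[0,0,0,0,1]]
  ]
}}

```text
clock: 32.9
ee_pos: [0.5251, -0.2495, 0.0195]
ee_rot: [0.96, 0.278, 0.001, 0.0]
ft_force: [-1.6, 1.7, 6.6]
opening: 0.0347
finger_force: 59.6
```

```bash
python3 st.py
```

```text
32.90 tcp [ 0.5251 -0.2495  0.0195] yaw 0.564 tilt(tool) [-0.0023 -0.0016] j [ 0.1345  0.4967  0.3031  1.8809 -0.2028  0.791  -0.4606] F [-1.6     1.7083  6.6283] open 0.0347 59.63391065597534
```

{"fn": "servo_tool", "kwargs": {
  "moves": [
    [[0,0,2.3,0,1],[0,0,5,0,1],[0,0,4.8,0,1],[1.39,4.03,0,-0.054,1],[1.39,4.03,0,-0.054,1],[1.39,4.03,0,-0.054,1],[1.39,4.03,0,-0.054,1],[1.39,4.03,0,-0.054,1],[1.39,4.03,0,-0.054,1],[1.39,4.03,0,-0.054,1],[1.39,4.03,0,-0.054,1],[1.39,4.03,0,-0.054,1]]
  ]
}}

```text
clock: 34.1
ee_pos: [0.649, 0.1144, 0.138]
ee_rot: [0.999, 0.038, -0.001, 0.001]
ft_force: [0.4, -0.7, -4.9]
opening: 0.0344
finger_force: 62.2
```

{"fn": "servo_tool", "kwargs": {
  "moves": [
    [[0,0,0,0,1],[0,0,0,0,1],[0,0,0,0,1],[0,0,0,0,1],[0,0,0,0,1]]
  ]
}}

```text
clock: 34.6
ee_pos: [0.6495, 0.1111, 0.139]
ee_rot: [0.999, 0.038, 0.0, 0.001]
ft_force: [0.3, -0.2, -4.8]
opening: 0.0346
finger_force: 62.4
```

```bash
python3 st.py
cat > inhand.py <<'E'
from refine import *
def inhand(zo,hs,post,fn):
    s=sensors.observe(); p=s['ee_pos']; cal=cams.get_calibration('wrist'); im=snap('wrist',fn)[:,:,::-1].copy()
    b=refine(cal,im,(p[0],p[1],yaw(s['ee_rot'])),hs=hs,z0=p[2]-zo,d=.5)
    from casefit import posts; P=place(posts,*np.load('case.npy'))[post-1]
    for t in b: print(np.array(t), 'off mm',(np.array(t[2:4])-p[:2])*1e3,'to post cm',(P[:2]-t[2:4])*100)
E
python3 -c "
from inhand import *
inhand(.0195,[.064,.068],6,'C2.png')"
```

```text
34.60 tcp [0.6495 0.1111 0.139 ] yaw 0.076 tilt(tool) [-0.0007 -0.0019] j [-0.4627  0.4819  0.3166  1.5913 -0.1609  1.0938 -1.6009] F [ 0.2632 -0.2471 -4.8188] open 0.0346 62.389265298843384
[-86.7777   0.064    0.6507   0.1108   0.0812] off mm [ 1.1991 -0.3266] to post cm [0.078  0.2037]
[-72.538    0.068    0.6507   0.112   -0.0138] off mm [1.2114 0.8321] to post cm [0.0768 0.0879]
```

{"fn": "servo_tool", "kwargs": {
  "moves": [
    [[0.06,0.13,0,0.002,1],[0,0,0,0,1],[0,0,-3.5,0,1],[0,0,-3.5,0,1],[0,0,-1,0,1],[0,0,-0.8,0,1],[0,0,-0.3,0,1],[0,0,0,0,1],[0,0,0,0,1]]
  ]
}}

```text
clock: 35.55
ee_pos: [0.651, 0.1135, 0.0489]
ee_rot: [0.999, 0.04, 0.001, 0.001]
ft_force: [-0.2, -1.6, -6.1]
opening: 0.0343
finger_force: 62.3
```

```bash
python3 st.py
```

```text
35.55 tcp [0.651  0.1135 0.0489] yaw 0.080 tilt(tool) [-0.0024 -0.0022] j [-0.4462  0.5765  0.2906  1.6611 -0.1929  0.9302 -1.5758] F [-0.2419 -1.6106 -6.0594] open 0.0343 62.263855934143066
```

Free of side load. Push home, release, and go to socket B with a partly opened gripper.

{"fn": "servo_tool", "kwargs": {
  "moves": [
    [[0,0,-0.8,0,1],[0,0,-0.8,0,1],[0,0,-0.5,0,1],[0,0,0,0,1],[0,0,0,0,1]]
  ]
}}

```text
clock: 36.05
ee_pos: [0.6512, 0.1136, 0.0295]
ee_rot: [0.999, 0.04, 0.001, 0.001]
ft_force: [-4.0, -2.8, 11.8]
opening: 0.0347
finger_force: 64.3
```

```bash
python3 st.py
```

```text
36.05 tcp [0.6512 0.1136 0.0295] yaw 0.080 tilt(tool) [-0.0022 -0.0017] j [-0.441   0.5998  0.2837  1.672  -0.2012  0.8966 -1.5696] F [-4.0323 -2.7944 11.8046] open 0.0347 64.26216959953308
```

{"fn": "servo_tool", "kwargs": {
  "moves": [
    [[0,0,0,0,0],[0,0,0,0,-0.15],[0,0,0,0,-0.15],[0,0,0,0,-0.15],[0,0,0,0,-0.15],[0,0,2,0,-0.15],[0,0,4.5,0,-0.15],[0,0,5,0,-0.15],[0,0,2.5,0,-0.15]]
  ]
}}

```text
clock: 36.95
ee_pos: [0.6528, 0.1143, 0.1719]
ee_rot: [0.999, 0.04, 0.004, 0.0]
ft_force: [0.9, -0.2, 0.5]
opening: 0.0492
finger_force: 0.0
```

{"fn": "servo_tool", "kwargs": {
  "moves": [
    [[-0.47,-4.14,-0.1,0.0137,-0.5],[-0.47,-4.14,-0.1,0.0137,-0.5],[-0.47,-4.14,-0.1,0.0137,-0.5],[-0.47,-4.14,-0.1,0.0137,-0.5],[-0.47,-4.14,-0.1,0.0137,-0.5],[-0.47,-4.14,-0.1,0.0137,-0.5],[-0.47,-4.14,-0.1,0.0137,-0.5],[-0.47,-4.14,-0.1,0.0137,-0.5],[-0.47,-4.14,-0.1,0.0137,-0.5],[-0.47,-4.14,-0.1,0.0137,-0.5],[-0.47,-4.14,-0.1,0.0137,-0.5],[0,0,0,0,-0.5]]
  ]
}}

```text
clock: 38.15
ee_pos: [0.5946, -0.3505, 0.156]
ee_rot: [0.994, 0.11, -0.001, 0.004]
ft_force: [-0.5, -0.6, 0.5]
opening: 0.0643
finger_force: 0.0
```

{"fn": "servo_tool", "kwargs": {
  "moves": [
    [[0,0,0,0,-0.5],[0,0,0,0,-0.5],[0,0,0,0,-0.5]]
  ]
}}

```text
clock: 38.45
ee_pos: [0.5997, -0.339, 0.1558]
ee_rot: [0.993, 0.117, 0.001, 0.0]
ft_force: [-0.8, 0.3, 0.1]
opening: 0.0642
finger_force: 0.0
```

```bash
python3 st.py; python3 -c "
from refine import *
look((.599,-.342,.229),'B1.png',d=2.5)"
```

```text
38.45 tcp [ 0.5997 -0.339   0.1558] yaw 0.234 tilt(tool) [-0.0016 -0.0004] j [ 0.1874  0.5295  0.3903  1.4956 -0.2124  1.1568 -0.7223] F [-0.8196  0.2878  0.1371] open 0.0642 0.0
[-110.5285    0.072     0.5985   -0.3421    0.1988]
[-109.9179    0.076     0.5992   -0.3418    0.2108]
[-109.7276    0.068     0.598    -0.3423    0.1945]
clock 38.45 tcp [ 0.5997 -0.339   0.1558] yaw 0.234 delta cm [-0.11 -0.31] dyaw -0.035 dz to .034: -12.18
```

{"fn": "servo_tool", "kwargs": {
  "moves": [
    [[-0.08,-0.23,-2,-0.035,-0.5],[0,0,-4.5,0,-0.5],[0,0,-4,0,-0.5],[0,0,-2.3,0,-0.5],[0,0,-0.6,0,-0.5],[0,0,0,0,-0.5],[0,0,0,0,0],[0,0,0,0,1],[0,0,0,0,1],[0,0,0,0,1],[0,0,0,0,1],[0,0,0,0,1]]
  ]
}}

```text
clock: 39.7
ee_pos: [0.5993, -0.3435, 0.0245]
ee_rot: [0.995, 0.098, 0.002, 0.001]
ft_force: [-0.7, 2.9, 7.0]
opening: 0.035
finger_force: 59.9
```

{"fn": "servo_tool", "kwargs": {
  "moves": [
    [[0,0,0,0,1]]
  ]
}}

```text
clock: 39.8
ee_pos: [0.5993, -0.3435, 0.0245]
ee_rot: [0.995, 0.098, 0.002, 0.001]
ft_force: [-0.8, 2.0, 6.5]
opening: 0.0348
finger_force: 59.9
```

```bash
python3 st.py
```

```text
39.80 tcp [ 0.5993 -0.3435  0.0245] yaw 0.196 tilt(tool) [-0.004  -0.0025] j [ 0.216   0.6611  0.3557  1.5983 -0.2716  0.9266 -0.7088] F [-0.7513  1.9847  6.5103] open 0.0348 59.90299344062805
```

{"fn": "servo_tool", "kwargs": {
  "moves": [
    [[0,0,2.3,0,1],[0,0,5,0,1],[0,0,4.7,0,1],[-0.21,4.1,0,-0.0107,1],[-0.21,4.1,0,-0.0107,1],[-0.21,4.1,0,-0.0107,1],[-0.21,4.1,0,-0.0107,1],[-0.21,4.1,0,-0.0107,1],[-0.21,4.1,0,-0.0107,1],[-0.21,4.1,0,-0.0107,1],[-0.21,4.1,0,-0.0107,1],[-0.21,4.1,0,-0.0107,1]]
  ]
}}

```text
clock: 41.0
ee_pos: [0.578, 0.0268, 0.1418]
ee_rot: [0.999, 0.049, 0.0, 0.001]
ft_force: [-0.3, 0.1, -4.7]
opening: 0.035
finger_force: 61.6
```

{"fn": "servo_tool", "kwargs": {
  "moves": [
    [[-0.21,4.1,0,-0.0107,1],[-0.2,4.1,0,-0.0107,1],[0,0,0,0,1],[0,0,0,0,1],[0,0,0,0,1],[0,0,0,0,1],[0,0,0,0,1],[0,0,0,0,1]]
  ]
}}

```text
clock: 41.8
ee_pos: [0.5749, 0.1066, 0.142]
ee_rot: [0.999, 0.038, 0.001, 0.001]
ft_force: [0.2, -0.4, -5.1]
opening: 0.0347
finger_force: 61.8
```

```bash
python3 st.py; python3 -c "
from inhand import *
inhand(.0245,[.068,.072,.076],5,'B2.png')"
```

```text
41.80 tcp [0.5749 0.1066 0.142 ] yaw 0.077 tilt(tool) [-0.001  -0.0016] j [-0.5104  0.349   0.3178  1.7749 -0.1225  1.0363 -1.6423] F [ 0.2453 -0.3772 -5.0963] open 0.0347 61.82141226647218
[-96.1109   0.072    0.5746   0.1062   0.0901] off mm [-0.3225 -0.3584] to post cm [0.1125 0.0712]
[-86.1869   0.068    0.5732   0.1065   0.0762] off mm [-1.7621 -0.0972] to post cm [0.2565 0.0451]
[-80.6764   0.076    0.5768   0.105    0.108 ] off mm [ 1.8685 -1.5802] to post cm [-0.1066  0.1934]
```

{"fn": "servo_tool", "kwargs": {
  "moves": [
    [[0.1,0.04,0,0,1],[0,0,0,0,1],[0,0,-3.5,0,1],[0,0,-3.5,0,1],[0,0,-1,0,1],[0,0,-0.6,0,1],[0,0,-0.3,0,1],[0,0,0,0,1],[0,0,0,0,1]]
  ]
}}

```text
clock: 42.75
ee_pos: [0.5766, 0.1072, 0.0539]
ee_rot: [0.999, 0.039, 0.001, 0.001]
ft_force: [0.9, -2.0, -5.7]
opening: 0.0351
finger_force: 61.6
```

```bash
python3 st.py
```

```text
42.75 tcp [0.5766 0.1072 0.0539] yaw 0.078 tilt(tool) [-0.0026 -0.0022] j [-0.487   0.4546  0.2931  1.8469 -0.1647  0.8614 -1.6078] F [ 0.8525 -1.9611 -5.6571] open 0.0351 61.59922957420349
```

{"fn": "servo_tool", "kwargs": {
  "moves": [
    [[0,0,-0.8,0,1],[0,0,-0.8,0,1],[0,0,-0.5,0,1],[0,0,0,0,1],[0,0,0,0,1]]
  ]
}}

```text
clock: 43.25
ee_pos: [0.5769, 0.1078, 0.0341]
ee_rot: [0.999, 0.039, 0.001, 0.0]
ft_force: [-3.3, -2.5, 11.4]
opening: 0.0348
finger_force: 63.1
```

```bash
python3 st.py
```

```text
43.25 tcp [0.5769 0.1078 0.0341] yaw 0.078 tilt(tool) [-0.0024 -0.0011] j [-0.4798  0.4816  0.2847  1.8585 -0.1763  0.8236 -1.5988] F [-3.3143 -2.526  11.3998] open 0.0348 63.07541370391846
```

{"fn": "servo_tool", "kwargs": {
  "moves": [
    [[0,0,0,0,0],[0,0,0,0,-0.15],[0,0,0,0,-0.15],[0,0,0,0,-0.15],[0,0,0,0,-0.15],[0,0,2,0,-0.15],[0,0,4.5,0,-0.15],[0,0,5,0,-0.15],[0,0,2,0,-0.15]]
  ]
}}

```text
clock: 44.15
ee_pos: [0.5787, 0.1083, 0.172]
ee_rot: [0.999, 0.039, 0.004, -0.0]
ft_force: [1.0, 0.2, 0.1]
opening: 0.049
finger_force: 0.0
```

{"fn": "servo_tool", "kwargs": {
  "moves": [
    [[-0.86,-3.93,-0.1,0.039,-0.5],[-0.86,-3.93,-0.1,0.039,-0.5],[-0.86,-3.93,-0.1,0.039,-0.5],[-0.86,-3.93,-0.1,0.039,-0.5],[-0.86,-3.93,-0.1,0.039,-0.5],[-0.86,-3.93,-0.1,0.039,-0.5],[-0.86,-3.93,-0.1,0.039,-0.5],[-0.86,-3.93,-0.1,0.039,-0.5],[-0.86,-3.93,-0.1,0.039,-0.5],[-0.86,-3.93,-0.1,0.039,-0.5],[-0.86,-3.93,-0.1,0.039,-0.5],[-0.86,-3.93,-0.1,0.039,-0.5]]
  ]
}}

```text
clock: 45.35
ee_pos: [0.4723, -0.3651, 0.1549]
ee_rot: [0.963, 0.271, 0.001, 0.001]
ft_force: [-0.1, -0.5, -0.9]
opening: 0.0639
finger_force: 0.0
```

{"fn": "servo_tool", "kwargs": {
  "moves": [
    [[0,0,0,0,-0.5],[0,0,0,0,-0.5],[0,0,0,0,-0.5],[0,0,0,0,-0.5],[0,0,0,0,-0.5],[0,0,0,0,-0.5]]
  ]
}}

```text
clock: 45.95
ee_pos: [0.4731, -0.3628, 0.155]
ee_rot: [0.963, 0.27, 0.001, 0.001]
ft_force: [-0.1, -0.3, -0.1]
opening: 0.0638
finger_force: 0.0
```

```bash
python3 st.py; python3 -c "
from refine import *
look((.474,-.363,.547),'E1.png',d=2.5)"
```

```text
45.95 tcp [ 0.4731 -0.3628  0.155 ] yaw 0.548 tilt(tool) [-0.0013 -0.0015] j [ 0.2263  0.3719  0.4574  1.7372 -0.1844  1.0731 -0.2782] F [-0.12   -0.3461 -0.074 ] open 0.0638 0.0
[-107.8219    0.072     0.4741   -0.363     0.5715]
[-107.4831    0.068     0.4738   -0.3635    0.5647]
[-106.1193    0.064     0.4733   -0.3638    0.5466]
clock 45.95 tcp [ 0.4731 -0.3628  0.155 ] yaw 0.548 delta cm [ 0.1  -0.02] dyaw 0.024 dz to .034: -12.10
```

{"fn": "servo_tool", "kwargs": {
  "moves": [
    [[0.08,-0.03,-2,0.018,-0.5],[0,0,-4.5,0,-0.5],[0,0,-4,0,-0.5],[0,0,-2.3,0,-0.5],[0,0,-0.6,0,-0.5],[0,0,0,0,-0.5],[0,0,0,0,0],[0,0,0,0,1],[0,0,0,0,1],[0,0,0,0,1],[0,0,0,0,1],[0,0,0,0,1]]
  ]
}}

```text
clock: 47.2
ee_pos: [0.4743, -0.3644, 0.023]
ee_rot: [0.96, 0.278, 0.002, 0.001]
ft_force: [-1.7, 2.1, 6.4]
opening: 0.0348
finger_force: 59.8
```

{"fn": "servo_tool", "kwargs": {
  "moves": [
    [[0,0,0,0,1]]
  ]
}}

```text
clock: 47.3
ee_pos: [0.4743, -0.3644, 0.023]
ee_rot: [0.96, 0.278, 0.002, 0.001]
ft_force: [-2.0, 1.7, 5.3]
opening: 0.0345
finger_force: 59.8
```

```bash
python3 st.py
```

```text
47.30 tcp [ 0.4743 -0.3644  0.023 ] yaw 0.564 tilt(tool) [-0.0026 -0.0033] j [ 0.2817  0.5298  0.3971  1.8409 -0.2723  0.8201 -0.1904] F [-2.0063  1.7161  5.2727] open 0.0345 59.78879392147064
```

{"fn": "servo_tool", "kwargs": {
  "moves": [
    [[0,0,2.3,0,1],[0,0,5,0,1],[0,0,4.7,0,1],[0.217,3.88,0,-0.0405,1],[0.217,3.88,0,-0.0405,1],[0.217,3.88,0,-0.0405,1],[0.217,3.88,0,-0.0405,1],[0.217,3.88,0,-0.0405,1],[0.217,3.88,0,-0.0405,1],[0.217,3.88,0,-0.0405,1],[0.217,3.88,0,-0.0405,1],[0.217,3.88,0,-0.0405,1]]
  ]
}}

```text
clock: 48.5
ee_pos: [0.4923, -0.0134, 0.1411]
ee_rot: [0.995, 0.099, 0.001, 0.001]
ft_force: [0.8, 0.4, -5.0]
opening: 0.0346
finger_force: 62.1
```

{"fn": "servo_tool", "kwargs": {
  "moves": [
    [[0.217,3.88,0,-0.0405,1],[0.217,3.88,0,-0.0405,1],[0.217,3.88,0,-0.0405,1],[0,0,0,0,1],[0,0,0,0,1],[0,0,0,0,1],[0,0,0,0,1],[0,0,0,0,1],[0,0,0,0,1]]
  ]
}}

```text
clock: 49.4
ee_pos: [0.4995, 0.1008, 0.141]
ee_rot: [0.999, 0.038, 0.001, 0.001]
ft_force: [0.6, 0.5, -4.8]
opening: 0.0349
finger_force: 62.2
```

```bash
python3 st.py; python3 -c "
from inhand import *
inhand(.023,[.068,.072],4,'E2.png')"
```

```text
49.40 tcp [0.4995 0.1008 0.141 ] yaw 0.077 tilt(tool) [-0.001  -0.0016] j [-0.548   0.215   0.3026  1.9475 -0.0741  0.9891 -1.7054] F [ 0.5586  0.5148 -4.8211] open 0.0349 62.23957780587625
[-96.0501   0.068    0.4994   0.1005   0.0776] off mm [-0.0904 -0.3237] to post cm [0.0548 0.0542]
[-77.6549   0.072    0.5016   0.099    0.1031] off mm [ 2.1467 -1.7999] to post cm [-0.1689  0.2019]
```

{"fn": "servo_tool", "kwargs": {
  "moves": [
    [[0.04,0.02,0,0,1],[0,0,0,0,1],[0,0,-3.5,0,1],[0,0,-3.5,0,1],[0,0,-1,0,1],[0,0,-0.6,0,1],[0,0,-0.3,0,1],[0,0,0,0,1],[0,0,0,0,1]]
  ]
}}

```text
clock: 50.35
ee_pos: [0.5007, 0.1013, 0.0529]
ee_rot: [0.999, 0.039, 0.001, 0.001]
ft_force: [0.5, -2.4, -6.6]
opening: 0.0343
finger_force: 62.1
```

```bash
python3 st.py
```

```text
50.35 tcp [0.5007 0.1013 0.0529] yaw 0.078 tilt(tool) [-0.0026 -0.0019] j [-0.5224  0.3364  0.2826  2.0252 -0.1262  0.7941 -1.6594] F [ 0.4877 -2.3914 -6.5663] open 0.0343 62.06659555435181
```

{"fn": "servo_tool", "kwargs": {
  "moves": [
    [[0,0,-0.8,0,1],[0,0,-0.8,0,1],[0,0,-0.5,0,1],[0,0,0,0,1],[0,0,0,0,1]]
  ]
}}

```text
clock: 50.85
ee_pos: [0.5009, 0.1021, 0.0326]
ee_rot: [0.999, 0.039, 0.001, 0.0]
ft_force: [-5.3, -1.7, 12.3]
opening: 0.0348
finger_force: 64.6
```

```bash
python3 st.py
```

```text
50.85 tcp [0.5009 0.1021 0.0326] yaw 0.078 tilt(tool) [-0.0021 -0.0008] j [-0.5138  0.3687  0.2735  2.0378 -0.1414  0.7507 -1.6467] F [-5.2742 -1.7111 12.3065] open 0.0348 64.61485505104065
```

The fifth socket is home. Release, shut the fingers, rise, and move over behind the lid. I'll also check the seated sockets and the bystander positions numerically.

{"fn": "servo_tool", "kwargs": {
  "moves": [
    [[0,0,0,0,0],[0,0,0,0,-0.15],[0,0,0,0,-0.15],[0,0,0,0,-0.15],[0,0,0,0,-0.15],[0,0,2,0,-0.15],[0,0,4.5,0,-0.15],[0,0,5,0,-0.15],[0,0,5,0,1],[0,0,5,0,1],[0,0,5,0,1],[0,0,2.5,0,1]]
  ]
}}

```text
clock: 52.05
ee_pos: [0.5016, 0.1021, 0.3259]
ee_rot: [0.999, 0.039, 0.004, -0.001]
ft_force: [0.4, 0.4, -0.0]
opening: -0.0
finger_force: 0.0
```

{"fn": "servo_tool", "kwargs": {
  "moves": [
    [[0,0,0,0,1],[0,0,0,0,1],[0,0,0,0,1],[0,0,0,0,1]]
  ]
}}

```text
clock: 52.45
ee_pos: [0.499, 0.1016, 0.3192]
ee_rot: [0.999, 0.039, -0.001, 0.001]
ft_force: [-0.7, -0.1, -0.9]
opening: -0.0002
finger_force: 0.0
```

```bash
python3 st.py
python3 - <<'E'
from refine import *
from casefit import posts
q=np.load('case.npy'); P=place(posts,*q)
cal=cams.get_calibration('wrist'); im=snap('wrist','F1.png')[:,:,::-1].copy(); sc=cams.get_calibration('scene'); ims=snap('scene','F1s.png')[:,:,::-1].copy()
for i,h in ((1,.076),(3,.06),(6,.064),(5,.072),(4,.068)):
    for nm,c,m in (('w',cal,im),('s',sc,ims)):
        u=proj(c,P[i-1:i])[0]
        for z0 in (.010,.016): print(i,nm,np.round(u),'z0',z0,np.array(refine(c,m,(P[i-1][0],P[i-1][1],q[2]),hs=[h],z0=z0,d=.5,yaws=(0,),s=.8)[0])-[0,0,P[i-1][0],P[i-1][1],q[2]])
print('tape',ray(sc,467,326,.03),'tin top',ray(sc,449,350,.11))
a=np.array([1.75,1.85,1.95])
E
```

```text
52.45 tcp [0.499  0.1016 0.3192] yaw 0.078 tilt(tool) [ 0.0022 -0.0025] j [-0.5818  0.0756  0.3173  1.695  -0.022   1.3774 -1.7537] F [-0.7005 -0.148  -0.883 ] open -0.0002 0.0
1 w [251. 191.] z0 0.01 [-112.7342    0.076     0.0011    0.0012    0.0143]
1 w [251. 191.] z0 0.016 [-111.9267    0.076     0.002     0.0003    0.0055]
1 s [390. 286.] z0 0.01 [-92.5064   0.076    0.001   -0.0005  -0.0686]
1 s [390. 286.] z0 0.016 [-92.1881   0.076    0.0055   0.0022  -0.0623]
3 w [244.  36.] z0 0.01 [-111.8972    0.06      0.0008    0.0019   -0.0262]
3 w [244.  36.] z0 0.016 [-111.4194    0.06     -0.0003    0.0004    0.002 ]
3 s [354. 325.] z0 0.01 [-81.974    0.06     0.001    0.0052  -0.3102]
3 s [354. 325.] z0 0.016 [-87.6997   0.06    -0.0065  -0.0163   0.9296]
6 w [318.  36.] z0 0.01 [-101.536     0.064     0.0003    0.0016    0.0181]
6 w [318.  36.] z0 0.016 [-101.6774    0.064    -0.0007    0.0013    0.0304]
6 s [330. 309.] z0 0.01 [-100.5993    0.064    -0.0136    0.0021    0.4582]
6 s [330. 309.] z0 0.016 [-100.6396    0.064    -0.0089    0.0047   -0.0779]
5 w [318. 117.] z0 0.01 [-87.4934   0.072    0.0007   0.0013  -0.005 ]
5 w [318. 117.] z0 0.016 [-88.1617   0.072    0.0005   0.0012  -0.0217]
5 s [349. 290.] z0 0.01 [-107.1139    0.072    -0.0007    0.0022   -0.0556]
5 s [349. 290.] z0 0.016 [-107.3154    0.072     0.0034    0.0054   -0.0668]
4 w [318. 191.] z0 0.01 [-103.0079    0.068     0.0008    0.0016   -0.0186]
4 w [318. 191.] z0 0.016 [-103.478     0.068     0.0016    0.0015   -0.0215]
4 s [367. 272.] z0 0.01 [-105.3058    0.068    -0.0004    0.002     0.061 ]
4 s [367. 272.] z0 0.016 [-105.6675    0.068     0.0043    0.0051    0.0647]
tape [0.4586 0.3719 0.03  ] tin top [0.5965 0.3938 0.11  ]
```

All five sockets fit at their posts to within 2 mm. Now over and behind the lid.

{"fn": "servo_tool", "kwargs": {
  "moves": [
    [[0.98,4,0,0,1],[0.98,4,0,0,1],[0.98,4,0,0,1],[0.98,4,0,0,1],[0.98,4,0,0,1],[0.98,4,0,0,1],[0,0,0,0,1],[0,0,0,0,1],[0,0,-3.5,0,1],[0,0,-3.5,0,1],[0,0,-3.4,0,1],[0,0,0,0,1]]
  ]
}}

```text
clock: 53.75
ee_pos: [0.5558, 0.3377, 0.2118]
ee_rot: [0.999, 0.038, -0.004, 0.004]
ft_force: [-0.3, -1.2, 0.7]
opening: 0.0001
finger_force: 0.0
```

{"fn": "servo_tool", "kwargs": {
  "moves": [
    [[0,-1,0,0,1],[0,-1,0,0,1],[0,-1,0,0,1],[0,-1,0,0,1],[0,0,0,0,1]]
  ]
}}

```text
clock: 54.25
ee_pos: [0.5598, 0.2993, 0.2185]
ee_rot: [0.999, 0.038, 0.002, 0.001]
ft_force: [0.3, 0.1, 0.1]
opening: 0.0001
finger_force: 0.1
```

```bash
python3 st.py
```

```text
54.25 tcp [0.5598 0.2993 0.2185] yaw 0.075 tilt(tool) [-0.003  -0.0018] j [-0.7173  0.365   0.2094  1.5612 -0.0759  1.2217 -1.9912] F [0.2697 0.0684 0.0959] open 0.0001 0.09757765772519633
```

{"fn": "servo_tool", "kwargs": {
  "moves": [
    [[0,-1,0,0,1],[0,-1,0,0,1],[0,-1,0,0,1],[0,0,0,0,1]]
  ]
}}

```text
clock: 54.65
ee_pos: [0.5589, 0.2685, 0.2168]
ee_rot: [0.999, 0.037, 0.0, 0.002]
ft_force: [0.6, -0.9, 0.3]
opening: 0.0
finger_force: 0.0
```

```bash
python3 st.py
```

```text
54.65 tcp [0.5589 0.2685 0.2168] yaw 0.075 tilt(tool) [-0.0002 -0.0039] j [-0.6875  0.3419  0.2199  1.5976 -0.0743  1.212  -1.9498] F [ 0.5578 -0.9025  0.3017] open 0.0000 0.0
```

No force, so either the lid moves very easily or the tips pass above it. I'll estimate the lid angle from the fixed cameras.

```bash
cat > lid.py <<'E'
from refine import *
q=np.load('case.npy')
def lid(tag):
    A=np.arange(0,2.0,.025); tot=0
    for n in ('scene','side'):
        c=cams.get_calibration(n); m=snap(n,'lid_%s_%s.png'%(n,tag))[:,:,::-1].astype(np.float32)
        blue=m[:,:,0]-m[:,:,2]; blue=cv2.GaussianBlur(blue,(0,0),.8); G=np.minimum(np.hypot(cv2.Sobel(blue,cv2.CV_32F,1,0),cv2.Sobel(blue,cv2.CV_32F,0,1)),120)
        s=[]
        for a in A:
            C,S=np.cos(a),np.sin(a); f=lambda x,r,t:[x,.085-r*C-t*S*-1,.092+r*S+t*C]
            best=0
            for t in (0,.008):
                P=np.array([f(-.132,.05,t),f(-.132,.188,t),f(.132,.188,t),f(.132,.05,t)])
                D=np.vstack([P[i]+(P[i+1]-P[i])*np.linspace(0,1,60)[:,None] for i in range(3)])
                best=max(best,np.sort(samp(G,proj(c,place(D,*q))))[40:].mean())
            s.append(best)
        s=np.array(s); k=np.argsort(-s)[:4]; print(n,'angles',A[k],s[k]); tot=tot+s
    k=np.argsort(-tot)[:4]; print('both',A[k],tot[k])
if __name__=='__main__': lid(sys.argv[1])
E
python3 lid.py 1
```

```text
scene angles [1.625 1.65  1.675 0.   ] [79.5902 77.6831 76.3863 75.8135]
side angles [1.625 1.7   1.65  1.675] [99.3462 96.9598 96.8127 90.1487]
both [1.625 1.65  1.7   1.675] [178.9363 174.4959 168.2199 166.535 ]
```

The lid is moving with the fingers (about 1.63 rad). Keep pushing past 1.3.

{"fn": "servo_tool", "kwargs": {
  "moves": [
    [[0,-1,0,0,1],[0,-1,0,0,1],[0,-1,0,0,1],[0,-1,0,0,1],[0,-1,0,0,1],[0,-1,0,0,1],[0,-1,0,0,1],[0,-1,0,0,1],[0,-1,0,0,1],[0,0,0,0,1],[0,0,0,0,1],[0,0,0,0,1]]
  ]
}}

```text
clock: 55.95
ee_pos: [0.5586, 0.1825, 0.217]
ee_rot: [0.999, 0.04, 0.001, 0.001]
ft_force: [-0.0, -0.7, -0.4]
opening: 0.0001
finger_force: 0.0
```

```bash
python3 st.py; python3 lid.py 2
```

```text
55.95 tcp [0.5586 0.1825 0.217 ] yaw 0.079 tilt(tool) [-0.001  -0.0012] j [-0.5937  0.2827  0.2535  1.6785 -0.074   1.1894 -1.8141] F [-0.0072 -0.7376 -0.4268] open 0.0001 0.0
scene angles [1.05  1.    0.975 1.025] [115.4472 115.1046 113.4945 112.3978]
side angles [0.95  1.    1.025 0.925] [119.8008 119.2758 118.7741 117.1819]
both [1.    1.025 0.975 0.95 ] [234.3805 231.1719 227.3307 216.8443]
```

It's falling by itself. Lift clear, wait, and go above the free edge.

{"fn": "servo_tool", "kwargs": {
  "moves": [
    [[0,1,3,0,1],[0,0,4,0,1],[0,0,1.5,0,1],[0.2,-2,0,0,1],[0.3,-3,0,0,1],[0.4,-3,0,0,1],[0.4,-3,0,0,1],[0.4,-2.9,0,0,1],[0.4,0,0,0,1],[0,0,0,0,1],[0,0,0,0,1],[0,0,0,0,1]]
  ]
}}

```text
clock: 57.25
ee_pos: [0.5795, 0.0547, 0.3018]
ee_rot: [0.999, 0.04, 0.0, 0.001]
ft_force: [0.7, 0.1, -0.3]
opening: 0.0001
finger_force: 0.0
```

{"fn": "servo_tool", "kwargs": {
  "moves": [
    [[0,0,0,0,1],[0,0,0,0,1],[0,0,0,0,1],[0,0,0,0,1],[0,0,0,0,1],[0,0,0,0,1],[0,0,0,0,1],[0,0,0,0,1],[0,0,0,0,1],[0,0,0,0,1],[0,0,0,0,1],[0,0,0,0,1]]
  ]
}}

```text
clock: 58.45
ee_pos: [0.5797, 0.0528, 0.302]
ee_rot: [0.999, 0.039, 0.001, 0.001]
ft_force: [-0.2, -0.6, -1.1]
opening: 0.0003
finger_force: 0.0
```

```bash
python3 st.py; python3 lid.py 3
```

```text
58.45 tcp [0.5797 0.0528 0.302 ] yaw 0.078 tilt(tool) [-0.001  -0.0015] j [-0.4406  0.227   0.3372  1.5675 -0.0746  1.3591 -1.5885] F [-0.1782 -0.5597 -1.0724] open 0.0003 0.0
scene angles [0.075 0.125 0.05  0.1  ] [120.     119.8984 119.8879 119.0666]
side angles [0.075 0.125 0.05  0.1  ] [119.5272 118.7931 118.7108 117.9705]
both [0.075 0.125 0.05  0.1  ] [239.5272 238.6916 238.5986 237.0371]
```

The lid rests ajar at 0.075. Come down onto the free edge.

{"fn": "servo_tool", "kwargs": {
  "moves": [
    [[0,0,-4.5,0,1],[0,0,-4.5,0,1],[0,0,-4.5,0,1],[0,0,-3.5,0,1],[0,0,-1,0,1],[0,0,-1,0,1],[0,0,-1,0,1],[0,0,-0.5,0,1],[0,0,0,0,1]]
  ]
}}

```text
clock: 59.45
ee_pos: [0.58, 0.0528, 0.0973]
ee_rot: [0.999, 0.039, 0.001, 0.001]
ft_force: [0.1, 1.3, 0.2]
opening: -0.0
finger_force: 0.0
```

{"fn": "servo_tool", "kwargs": {
  "moves": [
    [[0,0,-0.5,0,1],[0,0,-0.5,0,1],[0,0,0,0,1]]
  ]
}}

```text
clock: 59.75
ee_pos: [0.5793, 0.0528, 0.0865]
ee_rot: [0.999, 0.039, 0.0, 0.001]
ft_force: [0.0, -0.5, 0.4]
opening: 0.0
finger_force: 0.0
```

{"fn": "servo_tool", "kwargs": {
  "moves": [
    [[0,0,-0.5,0,1],[0,0,0,0,1]]
  ]
}}

```text
clock: 59.95
ee_pos: [0.5797, 0.0524, 0.0826]
ee_rot: [0.999, 0.039, 0.001, 0.001]
ft_force: [-1.0, -0.8, 4.6]
opening: 0.0001
finger_force: 1.9
```

{"fn": "servo_tool", "kwargs": {
  "moves": [
    [[0,0,-0.4,0,1],[0,0,-0.4,0,1],[0,0,-0.4,0,1],[0,0,0,0,1],[0,0,0,0,1]]
  ]
}}

```text
clock: 60.45
ee_pos: [0.5801, 0.0526, 0.0718]
ee_rot: [0.999, 0.039, 0.001, 0.001]
ft_force: [-3.8, -1.2, 12.7]
opening: -0.0
finger_force: 6.7
```

{"fn": "servo_tool", "kwargs": {
  "moves": [
    [[0,0,-0.2,0,1],[0,0,0,0,1],[0,0,0,0,1]]
  ]
}}

```text
clock: 60.75
ee_pos: [0.5802, 0.0526, 0.0717]
ee_rot: [0.999, 0.039, 0.001, 0.0]
ft_force: [-8.8, -2.2, 24.1]
opening: 0.0
finger_force: 12.1
```

```bash
python3 st.py; python3 lid.py 4
```

```text
60.75 tcp [0.5802 0.0526 0.0717] yaw 0.078 tilt(tool) [-0.0015 -0.0004] j [-0.399   0.4259  0.2988  1.8432 -0.1561  0.8939 -1.5208] F [-8.8404 -2.2427 24.0822] open 0.0000 12.149163057329133
scene angles [0.    0.05  0.025 0.075] [119.9999 119.6144 118.5378 114.6051]
side angles [0.    0.025 0.05  0.075] [117.8869 117.5244 116.0637  79.835 ]
both [0.    0.025 0.05  0.075] [237.8868 236.0622 235.6782 194.4401]
```

The lid bottoms out at a hard stop (24 N, no further travel). Back off and check that it stays shut.

{"fn": "servo_tool", "kwargs": {
  "moves": [
    [[0,0,1,0,1],[0,0,3,0,1],[0,0,5,0,1],[0,0,5,0,1],[0,0,5,0,1],[0,0,0,0,1],[0,0,0,0,1],[0,0,0,0,1],[0,0,0,0,1],[0,0,0,0,1]]
  ]
}}

```text
clock: 61.85
ee_pos: [0.5789, 0.0528, 0.2563]
ee_rot: [0.999, 0.039, -0.001, 0.001]
ft_force: [0.4, 0.0, -1.1]
opening: -0.0002
finger_force: 0.0
```

```bash
python3 st.py; python3 lid.py 5
python3 - <<'E'
from h import *
# displacement of bystanders / look-alikes: first scene picture vs now
a=cv2.imread('pics/scene0.png').astype(int); b=cv2.imread('pics/lid_scene_5.png').astype(int)
for n,(x,y,w,h) in dict(screwdriver=(192,250,78,50),tape=(440,300,52,50),tin=(420,335,50,58),green=(188,220,30,32),purple=(196,187,24,30),orange1=(228,160,22,28),orange2=(274,166,22,28)).items():
    print(n,'mean diff %.1f'%np.abs(a[y:y+h,x:x+w]-b[y:y+h,x:x+w]).mean())
E
```

```text
61.85 tcp [0.5789 0.0528 0.2563] yaw 0.078 tilt(tool) [ 0.002 -0.002] j [-0.4399  0.2511  0.3369  1.6381 -0.0841  1.269  -1.5802] F [ 0.4276  0.002  -1.1031] open -0.0002 0.0
scene angles [0.    0.05  0.025 0.075] [120.     119.9652 119.802  115.8528]
side angles [0.    0.025 0.05  0.075] [118.6358 118.2046 117.3996  80.6271]
both [0.    0.025 0.05  0.075] [238.6358 238.0065 237.3647 196.4798]
screwdriver mean diff 9.4
tape mean diff 1.1
tin mean diff 1.2
green mean diff 14.0
purple mean diff 2.3
orange1 mean diff 2.9
orange2 mean diff 19.4
```

The lid stays at 0. Check the colored items by centroid, since shadows may cause the differences.

Run:
```python
import cv2,numpy as np
for n in ('scene','side'):
  for f in ('pics/%s0.png'%n,'pics/lid_%s_5.png'%n):
    h=cv2.cvtColor(cv2.imread(f),cv2.COLOR_BGR2HSV); out=[]
    R=(185,150,120,155) if n=='scene' else (170,135,165,145)
    x,y,w,hh=R; c=h[y:y+hh,x:x+w]
    for nm,lo,hi in (('orange',5,20),('green',50,75),('purple',130,160),('blue',100,125)):
        m=((c[...,0]>=lo)&(c[...,0]<=hi)&(c[...,1]>110)&(c[...,2]>50)).astype(np.uint8)
        k,_,st,ce=cv2.connectedComponentsWithStats(m); out+=[(nm,st[i,4],np.round(ce[i]+[x,y],1).tolist()) for i in range(1,k) if st[i,4]>40]
    print(f,out)
```

```text
pics/scene0.png [('orange', np.int32(359), [238.0, 174.6]), ('orange', np.int32(358), [284.1, 181.1]), ('green', np.int32(450), [202.5, 236.6]), ('purple', np.int32(377), [207.6, 202.2]), ('blue', np.int32(360), [216.0, 285.3])]
pics/lid_scene_5.png [('orange', np.int32(360), [238.0, 174.7]), ('orange', np.int32(364), [284.1, 181.1]), ('green', np.int32(462), [202.6, 236.5]), ('purple', np.int32(378), [207.6, 202.2]), ('blue', np.int32(362), [214.3, 286.3]), ('blue', np.int32(116), [301.0, 294.8])]
pics/side0.png [('orange', np.int32(458), [270.2, 157.3]), ('orange', np.int32(488), [318.9, 170.9]), ('green', np.int32(641), [207.2, 212.4]), ('purple', np.int32(528), [226.6, 179.5]), ('blue', np.int32(534), [203.0, 264.8]), ('blue', np.int32(210), [324.8, 274.7])]
pics/lid_side_5.png [('orange', np.int32(487), [270.7, 157.9]), ('orange', np.int32(490), [318.9, 170.8]), ('green', np.int32(628), [207.0, 212.2]), ('purple', np.int32(548), [226.9, 179.7]), ('blue', np.int32(536), [200.5, 265.7]), ('blue', np.int32(633), [317.5, 271.2])]
```

```bash
python3 -c "
from bench import hand_in
print(hand_in())"
```

```text
the job is handed in; nothing more can be done
None
```

All five sockets are on their own posts, pushed down to the case floor, and the lid is snapped shut and stays shut (handed in at 62 s); the tape, tin and look-alikes did not move, but the screwdriver ended about 4 mm from where it started, cause not checked.

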